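# Set the eccentric of a welding fit-up jig and prove the gap with a slide gauge

## Task

Set the gap of the fit-up jig: by its black handle, turn the eccentric until the white pointer stands over the green sector, so that the gap to the grey fence just takes the yellow gauge. Then let go, set the yellow gauge down on the jig at the open end of the fence, slide it along the fence and through the gap up to the red end stop, and leave it standing there. Do not disturb the narrower blue gauge, nor the eccentric's setting.

Things in the scene. Friction and masses are not known exactly. Their poses are not given: they have to be found in the camera images.
- jig: Fixed steel plate, x -85..95, y -150..150 mm, 10 mm thick; origin under it on the table, yaw varies. Grey fence along y: guiding face at x -55 looking to +x, top z 38. The lane beside it is open at +y and ends at -y in a red stop (face at y -140, x -55..-5, top z 38). Mid-lane: x -37.5. Eccentric's bolt axis: x 20, y 0. A gauge against the stop has its centre at y -110, z 50.
- handle (a point): Black handle on the bolt axis; point at mid-bar, 62 mm above the table; x along the bar. Upright bar 46 long, 12 thick, z 44..80 mm. Below it the steel eccentric disc, 80 mm across, z 12..36, its centre 12 mm off the axis. From one end of the bar a thin white pointer (z 38..41) reaches 67 mm from the axis. Green sector painted on the plate 55..73 mm from the axis, on the jig's +y side.
- cam (a joint): Eccentric's angle about its upright bolt, rad, counter-clockwise from above: direction of bar and pointer from the jig's +x towards its +y. Stays where left (stiff, 0.12 N m). Gap between disc and fence = 35 - 12 cos(angle) mm: 35 at 1.57 (bar parallel to the fence, pointer in mid-sector). The sector spans 1.34..1.89. Starts too tight, at 0.2 to 0.7; range 0 to 3.
- yellow_gauge_mid (a point): Loose yellow gauge standing on the table, 0.18 to 0.35 kg; point at its centre, 40 mm above its foot. Body 30 mm wide (x), 60 long (y, the sliding direction, both ends alike), 35 high; on it a grip tab 14 thick (x), 44 long (y), from 35 to 80 mm above the foot.
- blue_gauge_mid (a point): Loose blue gauge, the same shape but only 20 mm wide: not the one to use, to be left where it stands. Point at its centre, 40 mm above its foot. The two gauges stand on the robot's left, either one nearer.
Things that resemble listed ones, but are neither listed nor needed, are in the scene too. Several things look just like the part that bears yellow_gauge_mid: the one meant starts farthest from the robot's base.

How it is judged:
On the way, in this order (a step that is already met when the one before it is completed fails the run):
1. the eccentric is set: its pointer is over the green sector (value of joint cam between 1.31 and 1.92 rad), for 0.3 s.
2. the yellow gauge is down on the jig in the lane's open end (x of yellow_gauge_mid in the frame of jig between -0.052 and -0.022 m and y of yellow_gauge_mid in the frame of jig between 0.06 and 0.16 m and z of yellow_gauge_mid in the frame of jig between 0.044 and 0.06 m and angle between the y axis of yellow_gauge_mid and the y axis of jig, either way round below 0.2 rad), for 0.1 s.
3. the yellow gauge is down in the gap between eccentric and fence (all of step 1 and x of yellow_gauge_mid in the frame of jig between -0.052 and -0.022 m and y of yellow_gauge_mid in the frame of jig between -0.03 and 0.02 m and z of yellow_gauge_mid in the frame of jig between 0.044 and 0.06 m and angle between the y axis of yellow_gauge_mid and the y axis of jig, either way round below 0.2 rad), for 0.05 s.
At the end, for the whole second after the job is handed in: The yellow gauge stands upright (within 10 degrees) on the jig in the lane, within 18 mm of the red end stop, within 11 degrees of parallel to the fence, let go and at rest; the eccentric's pointer is still over the green sector (joint 1.31 to 1.92, gap 32 to 39 mm) (all of step 1 and x of yellow_gauge_mid in the frame of jig between -0.052 and -0.022 m and y of yellow_gauge_mid in the frame of jig between -0.125 and -0.092 m and z of yellow_gauge_mid in the frame of jig between 0.044 and 0.056 m and angle between the y axis of yellow_gauge_mid and the y axis of jig, either way round below 0.2 rad and angle between yellow_gauge_mid's own z axis and vertical below 0.17 rad and linear speed of yellow_gauge below 0.02 m/s); the robot touches nothing.
It fails at once if the blue gauge is moved by more than 20 mm (distance of blue_gauge_mid from where it was at the start of the episode above 0.02 m).
It also fails if it takes over 54 s, if anything falls off the work surface, if the arm or the gripper's body presses on something with over 40 N, if the wrist force passes 120 N, or if a joint passes its speed limit or range.

## Robot

A 6-joint arm with a two-finger parallel gripper is mounted at the origin on the work surface. World frame = base frame: x ahead of the robot, y to its left, z up, the work surface at z = 0. Lengths are in m, angles in rad, forces in N, time in s.
With the tool pointing down it reaches from about 0.425 to 0.95 m from the base axis. Payload 3.5 kg.
Tool frame: the origin (TCP) lies midway between the tips of the shut fingers; the grasp point (between the pads) lies 19 mm behind it; z points along the fingers, x is the direction in which the jaws open and shut, and the axes are right-handed (so a half turn about z gives the same grasp; the last joint's range is limited). The gripper opens to 85 mm and grips with 20 to 120 N. Pads are 22 mm wide; open, the fingers measure 114 mm over their backs; the gripper's body (76 mm by 85 mm) begins 54 mm behind the grasp point. The pads swing forward as they close: fully open they stand 13 mm farther back than shut.
Start: joints at [1.181, 0.286, 1.577, -0, 1.279, -0.15], TCP at [0.16, 0.656, 0.231] pointing down, gripper open.
Joint ranges: [-2.77, 2.77], [-0.9, 2.22], [0.21, 2.48], [-1.53, 4.67], [0.24, 2.81], [-2.84, 2.84]. Speed limits (rad/s): [2.79, 2.79, 3.14, 3.14, 3.14, 3.14].

## Interface

Orientations are given as a unit quaternion [x, y, z, w].
In Python, from plant import readout, optics, ctrl gives the robot as it stands. The module is installed in compiled form; this text tells all that it offers.
- The arm moves only by the shell command python3 -m crank 'ROWS' [OPENING] [FORCE]. ROWS is text: rows parted by semicolons, each of 6 numbers parted by spaces: the shift along the tool's x, y, z in mm, then the turn, a rotation vector about the tool's x, y, z in rad. In form: dx dy dz ax ay az; .... A call has 1 to 5 rows; each row shifts and turns the commanded pose from where the row before left it, along the tool's axes as they then stand; what a row does not reach is not made up. A row lasts 1/8 s, in which the tool goes at most 62.5 mm and 10.7 degrees, less where a joint would pass 70% of its speed; a pose out of reach is approached as far as the arm can. A call is refused whole if a number of a shift passes 62.5 or a number of a turn 0.188, either way. A call with a gripper value outside its range is refused whole. OPENING is the opening, from -1 (shut) to 1 (fully open), set as the call begins (- or left out, the last holds). The fingers move at their own pace and stop on an object; FORCE is the grip in N (left out, the last holds). Time passes only in rows, so rows that do not move let the fingers close. It gives the time, the measured TCP pose, the force and the opening at its end, in the units of the state.
- readout.get_state(): the state, without advancing time (a new reading comes with each control period).
- optics.read_camera(name): name is "side" or "top" or "wrist"; returns the picture (400x640x3 uint8, red, green, blue); there is no depth.
- optics.calibration(name): a dict with "mtx" (3x3 intrinsics, pixels), "rvec" (rotation vector, rad) and "tvec" (3), from world to camera coordinates, as OpenCV has them; the wrist camera has in their place "tool_from_camera" (4x4, takes a point from camera to tool coordinates, whose origin is the TCP and whose axes are the tool frame's). Camera axes: x right, y down, z forward; pixel columns grow to the right and rows downward; lengths in m; the calibration is good to about 2 mm. A picture is of the moment at which its call begins: read the wrist's pose just before it. calibration takes no time and is no camera call.
- ctrl.sign_off(): hands the job in, once; it reports no verdict.
Trained networks look in the newest picture that a camera, given by its name, has taken for a name from the list of things; names that differ only in an ending like _2 or _b are one class to them, and where a whole thing is asked for, a point or a joint stands for the part that bears it (a point fixed in the world has none). Each returns a list of dicts, best first, with "p" (0 to 1); they miss things now and then, are a little off and sometimes report something else, mostly with a low value. They report only what shows in the picture. A call takes as long as a camera call. They do not tell look-alikes from the thing itself.
- optics.recognise(camera, thing): "xy" ([column, row] as shares, 0 to 1, of the picture: columns of its width, rows of its height, amid what is visible of it).
The state is a dict: "time": time; "qpos": joint angles; "dq": joint speeds; "joint_efforts": joint torques, N m; "eef_pos": TCP position; "tcp_rot": TCP orientation; "contact_force": force on the tool from outside, world axes, zero at the start; "wrist_torque": the same for the moment, N m; "opening": opening from 0.0 (shut) to 1.0 (fully open).
Only numpy, scipy, OpenCV 4.12 (cv2) and the standard library are available. Lean on these libraries where they do the work, as an engineer would, in place of code of your own. Each camera call takes 0.05 s, during which the arm holds its last target.

## Working session

There is one attempt and no reset: what is moved stays moved. The work goes in short steps, Python scripts to look and compute and a shell command to move; the robot and the scene stay as the last step left them, time stands still between calls to the robot, and variables do not carry over. Pictures are saved under pics/ and viewed, and the job is handed in when it is done.

```bash
mkdir -p pics; ls
python3 - <<'E'
from plant import readout, optics
import cv2
s=readout.get_state(); print(s)
for n in ("side","top","wrist"):
    im=optics.read_camera(n); cv2.imwrite(f"pics/{n}0.png",im[:,:,::-1])
    c=optics.calibration(n); print(n,c)
    for t in ("jig","handle","cam","yellow_gauge_mid","blue_gauge_mid"):
        r=optics.recognise(n,t); print(t,[(round(d['xy'][0]*640),round(d['xy'][1]*400),round(d['p'],2)) for d in r])
E
```

```text
pics
{'time': 0.0, 'qpos': array([ 1.18100009e+00,  2.87203756e-01,  1.57820597e+00,  3.22701081e-05,
        1.27860398e+00, -1.50002980e-01]), 'dq': array([ 7.70409780e-05, -1.75082922e-03,  6.22093803e-04, -7.58087030e-04,
       -5.63864487e-05, -4.43321655e-04]), 'joint_efforts': array([-2.00616792e-03, -4.05974936e+01, -2.92622316e+01, -3.14769413e-04,
        5.79092681e-03,  4.15254988e-06]), 'eef_pos': array([0.16002201, 0.65506828, 0.2299061 ]), 'tcp_rot': array([ 7.86609514e-01,  6.17449599e-01, -1.06082910e-03,  5.83313269e-04]), 'contact_force': array([ 0.12282813, -0.73196178, -0.54297598]), 'wrist_torque': array([ 0.03058623,  0.0114001 , -0.02488895]), 'opening': 0.9995492051086134}
side {'mtx': array([[389.57435179,   0.        , 322.21208919],
       [  0.        , 389.57435179, 197.48985113],
       [  0.        ,   0.        ,   1.        ]]), 'rvec': array([ 2.25205667, -0.60824845,  0.24324595]), 'tvec': array([-0.31922618,  0.26837824,  0.53991423])}
jig [(460, 273, 0.97), (335, 135, 0.38)]
handle [(458, 256, 0.63)]
cam [(453, 255, 0.94)]
yellow_gauge_mid [(193
[... 412 characters left out ...]
mid [(239, 249, 0.67), (231, 311, 0.63), (231, 197, 0.58)]
blue_gauge_mid [(206, 126, 0.64)]
wrist {'mtx': array([[338.6124343 ,   0.        , 316.53240152],
       [  0.        , 338.6124343 , 202.18474844],
       [  0.        ,   0.        ,   1.        ]]), 'tool_from_camera': array([[ 9.99999388e-01, -1.03945913e-03, -3.79156831e-04,
         1.14317999e-03],
       [ 1.10258923e-03,  9.64780626e-01,  2.63053469e-01,
        -6.50970960e-02],
       [ 9.23698336e-05, -2.63053726e-01,  9.64781182e-01,
        -1.43259642e-01],
       [ 0.00000000e+00,  0.00000000e+00,  0.00000000e+00,
         1.00000000e+00]])}
jig []
handle []
cam []
yellow_gauge_mid [(15, 298, 0.89)]
blue_gauge_mid []
```

View pics/side0.png

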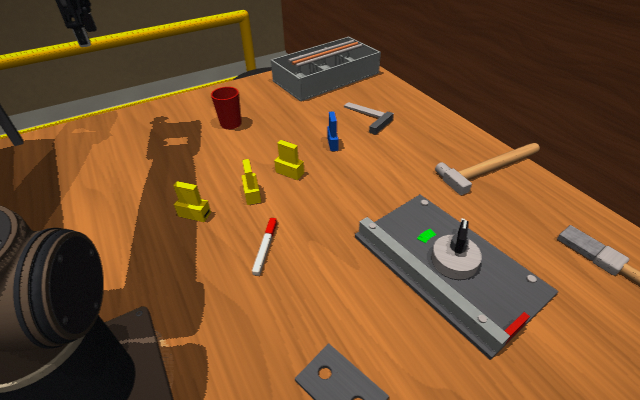

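View pics/top0.png

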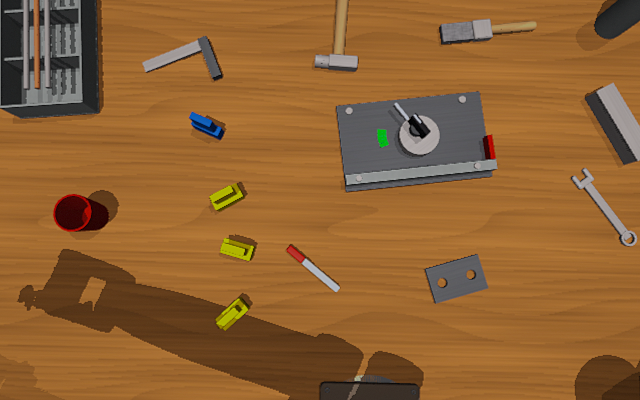

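View pics/wrist0.png

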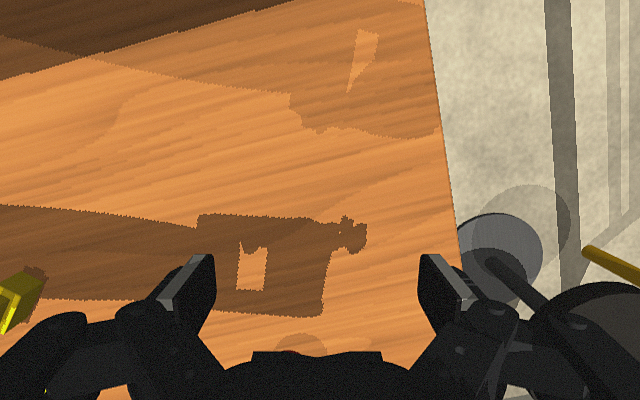

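Side view: jig at ~(455,270), handle at (460,240), yellow gauges at (193,205), (251,187), (289,159), blue gauge at (333,133). Top view: yellows at (231,311), (238,249), (227,196), blue at (206,126); jig centre ~(417,140), and the green sector at (382,138). The wrist view shows only a piece of yellow at the left edge. I'll triangulate these next and crop.

```bash
cat > h.py <<'E'
import numpy as np, cv2
from plant import readout, optics
from scipy.spatial.transform import Rotation as R
def cam(n):
    c=optics.calibration(n); K=c['mtx']
    if 'rvec' in c:
        Rm=cv2.Rodrigues(c['rvec'])[0]; t=c['tvec']
    else:
        s=readout.get_state(); T=np.eye(4); T[:3,:3]=R.from_quat(s['tcp_rot']).as_matrix(); T[:3,3]=s['eef_pos']
        W=np.linalg.inv(T@c['tool_from_camera']); Rm=W[:3,:3]; t=W[:3,3]
    return K,Rm,t
def proj(n,P,C=None):
    K,Rm,t=C or cam(n); q=K@(Rm@np.asarray(P,float).reshape(-1,3).T+t[:,None]); return (q[:2]/q[2]).T
def ray(n,uv,C=None):
    K,Rm,t=C or cam(n); d=Rm.T@np.linalg.inv(K)@np.array([uv[0],uv[1],1.]); return -Rm.T@t,d/np.linalg.norm(d)
def atz(n,uv,z,C=None):
    o,d=ray(n,uv,C); return o+d*(z-o[2])/d[2]
def tri(obs):  # [(cam,uv)] or [(C,uv)]
    A=np.zeros((3,3));b=np.zeros(3);L=[]
    for n,uv in obs:
        o,d=ray(n,uv) if isinstance(n,str) else ray(None,uv,n)
        M=np.eye(3)-np.outer(d,d);A+=M;b+=M@o;L.append((o,M))
    p=np.linalg.solve(A,b); return p,[np.linalg.norm(M@(p-o)) for o,M in L]
E
python3 - <<'E'
from h import *
for k,a,b in (("y1",(193,205),(231,311)),("y2",(248,187),(239,249)),("y3",(285,159),(231,197)),("blue",(333,133),(206,126))):
    p,e=tri([("side",a),("top",b)]); print(k,p.round(3),np.round(e,4),np.hypot(*p[:2]).round(3))
t=cv2.imread('pics/top0.png'); s=cv2.imread('pics/side0.png')
a=cv2.resize(t[80:200,320:510],None,fx=4,fy=4,interpolation=cv2.INTER_CUBIC)
b=cv2.resize(s[185:365,345:565],None,fx=3.3,fy=3.3,interpolation=cv2.INTER_CUBIC)
c=cv2.resize(t[100:220,170:270],None,fx=5,fy=5,interpolation=cv2.INTER_CUBIC)
cv2.imwrite('pics/a.png',a);cv2.imwrite('pics/b.png',b);cv2.imwrite('pics/c.png',c)
E
```

```text
y1 [0.227 0.273 0.019] [0.0007 0.0007] 0.355
y2 [0.344 0.263 0.023] [0.0031 0.0031] 0.433
y3 [0.442 0.28  0.047] [0.0046 0.0046] 0.523
blue [0.591 0.337 0.029] [0.0012 0.0012] 0.68
```

View pics/a.png

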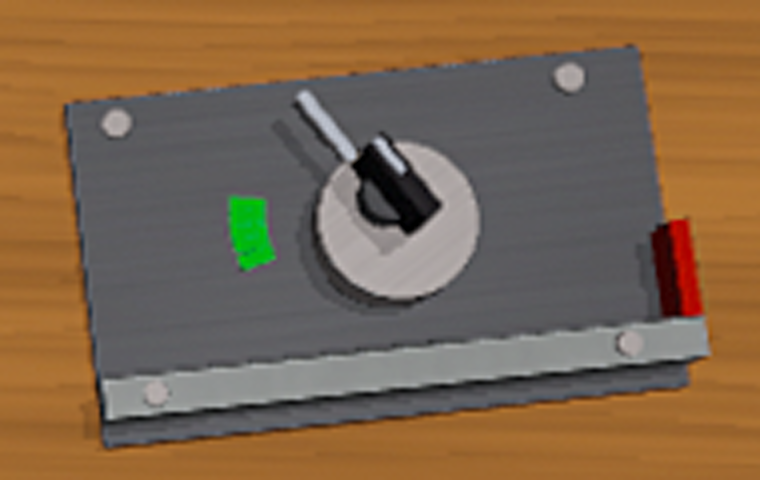

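View pics/b.png

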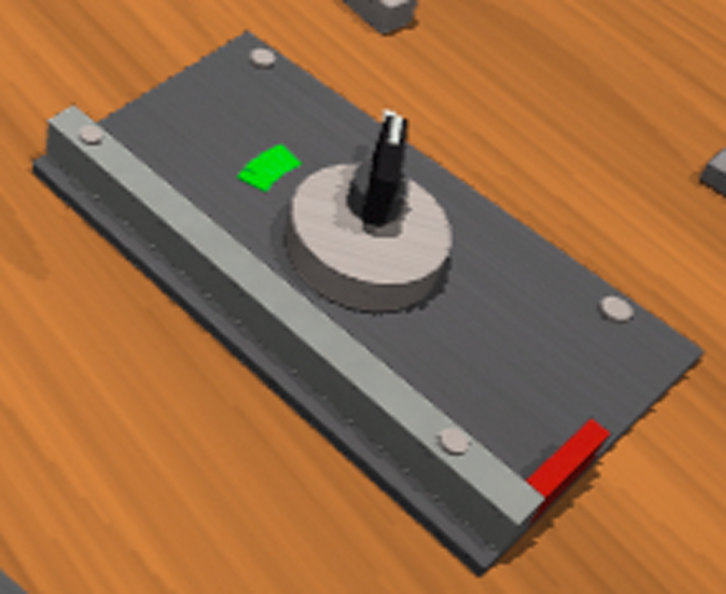

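View pics/c.png

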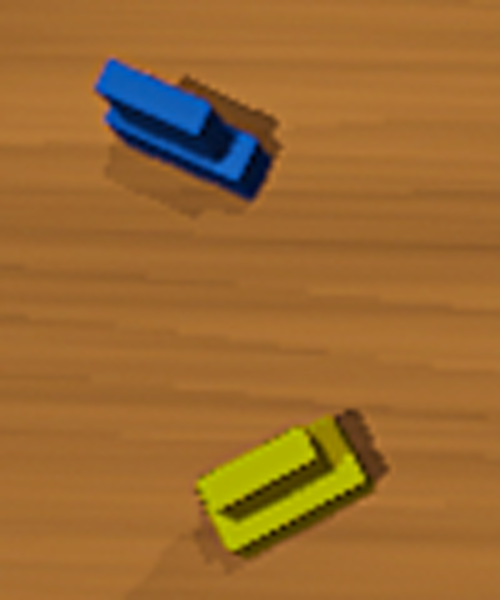

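Candidates: yellow at top px (231,311), 0.36 m from base; (239,249), 0.43 m; (231,197), 0.52 m. The last one (side px (285,159)) is farthest from the base, so it's the one meant. The enlarged crop c confirms it, a wide yellow gauge beside the blue one. Next I fit the jig and gauge poses.

```bash
cat > fit.py <<'E'
from h import *
from scipy.optimize import least_squares
J=lambda p,P: np.column_stack([p[0]+np.cos(p[2])*P[:,0]-np.sin(p[2])*P[:,1], p[1]+np.sin(p[2])*P[:,0]+np.cos(p[2])*P[:,1], P[:,2]+(p[3] if len(p)>3 else 0)])
T=lambda l,f,o:[(u/f+o[0],v/f+o[1]) for u,v in l]
P=np.array([[.095,.15,.01],[.095,-.15,.01],[-.055,.15,.038],[-.055,-.15,.038]])
ot=np.array(T([(65,103),(637,46),(103,380),(706,319)],4,(320,80)))
os_=np.array(T([(247,32),(700,352),(72,107),(545,500)],3.3,(345,185)))
f=lambda p:np.r_[(proj('top',J(p,P))-ot).ravel(),(proj('side',J(p,P))-os_).ravel()]
E
cat > run1.py <<'E'
from fit import *
for n in (3,4):
    r=least_squares(f,[.6,-.1,0,0][:n]); print(r.x.round(4)); print(r.fun.reshape(-1,2).round(1).tolist())
p=least_squares(f,[.6,-.1,0]).x
ax=J(p,np.array([[.02,0,.08]]))[0]; print('axis',ax)
# pointer tip in top: crop (300,95)
tip=atz('top',(320+300/4,80+95/4),.0395); print('tip',tip, np.arctan2(tip[1]-ax[1],tip[0]-ax[0])-p[2], np.hypot(*(tip-ax)[:2]))
for c,v in ((386,132),(440,208),(355,158),(410,236)):
    print(atz('top',(320+c/4,80+v/4),.08).round(4))
# gauge tab top z=.08: crop c /5+(170,100)
for l in ([(200,487),(300,430),(328,462),(222,512)],[(102,62),(210,100),(205,137),(100,95)]):
    print([atz('top',(170+u/5,100+v/5),.08)[:2].round(4).tolist() for u,v in l])
for n in('top','side'):
  im=cv2.imread(f'pics/{n}0.png')
  G=[[x,y,z] for x in(-.085,.095) for y in (-.15,.15) for z in (0,.01)]+[[-.055,y,.038] for y in(-.15,.15)]+[[-.055,-.14,.038],[-.005,-.14,.038]]+[[.02+.06*np.cos(a),.06*np.sin(a),.01] for a in (1.34,1.89)]
  for u,v in proj(n,J(p,np.array(G))): cv2.circle(im,(round(u*8),round(v*8)),8,(255,0,255),-1,cv2.LINE_AA,3)
  im=im[70:210,310:520] if n=='top' else im[180:370,340:570]
  cv2.imwrite(f'pics/fit_{n}.png',cv2.resize(im,None,fx=3.4,fy=3.4,interpolation=cv2.INTER_CUBIC))
E
python3 run1.py
```

```text
[ 0.5696 -0.0852  0.1315]
[[0.7, 0.4], [1.6, 0.0], [0.6, 0.4], [0.9, -0.1], [-0.7, -1.2], [0.9, -0.7], [-0.6, -1.3], [-0.7, -0.7]]
[ 0.5717 -0.0848  0.1329 -0.0047]
[[0.3, 0.2], [0.5, -0.2], [0.3, -0.1], [-0.3, -0.8], [-0.5, 0.1], [0.4, 0.1], [-0.0, -0.0], [-0.8, -0.1]]
axis [ 0.58946698 -0.08253158  0.08      ]
tip [ 0.6423169  -0.03807938  0.0395    ] 0.567773735836914 0.06905876008467261
[ 0.6114 -0.0714  0.08  ]
[ 0.5752 -0.097   0.08  ]
[ 0.5983 -0.0568  0.08  ]
[ 0.5613 -0.0828  0.08  ]
[[0.4403, 0.311], [0.4625, 0.275], [0.4508, 0.2641], [0.4312, 0.3024]]
[[0.6008, 0.356], [0.5872, 0.3146], [0.5728, 0.3157], [0.588, 0.356]]
```

View pics/fit_top.png

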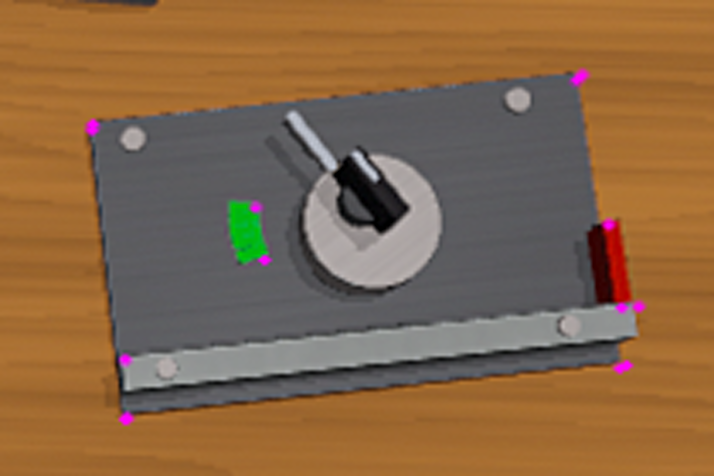

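```bash
cat > plan.py <<'E'
import sys
from h import *
def plan(x,y,z,yaw,n=None,pos=None,rot=None):
    s=readout.get_state(); p=np.array(s['eef_pos'] if pos is None else pos); Rm=R.from_quat(s['tcp_rot']) if rot is None else rot
    G=R.from_matrix(np.column_stack([[np.cos(yaw),np.sin(yaw),0],[np.sin(yaw),-np.cos(yaw),0],[0,0,-1]]))
    g=np.array([x,y,z]); w=(Rm.inv()*G).as_rotvec()
    if n is None: n=int(max(1,np.ceil(max(np.linalg.norm(g-p)/.058,np.linalg.norm(w)/.18))))
    rows=[]
    for k in range(n):
        d=Rm.inv().apply((g-p)/(n-k))*1000; w=(Rm.inv()*G).as_rotvec()/(n-k)
        d=np.round(d,1 if np.abs(d).max()<10 else 0); w=np.round(w,3)
        rows.append(np.r_[d,w]); p=p+Rm.apply(d)/1000; Rm=Rm*R.from_rotvec(w)
    for i in range(0,n,5): print('; '.join(' '.join(f'{v:g}' for v in r) for r in rows[i:i+5]))
    print('end',p.round(4)); return p,Rm
if __name__=='__main__':
    a=[float(v) for v in sys.argv[1:]]; plan(*a[:4],n=int(a[4]) if len(a)>4 else None)
E
python3 plan.py .44 .26 .23 .51
```

```text
-35 41 0 -0 0 0.091; -32 44 0 -0 0 0.091; -27 46 0 -0 0 0.091; -23 49 0 -0 0 0.091; -19 50 0 -0 0 0.091
-14 52 0 -0 0 0.091; -9 53 0 -0 0 0.092; -4 54 1 -0 0 0.091; 1 54 0 -0 0 0.092
end [0.4406 0.2599 0.2303]
```

The magenta fit points lie on the plate corners, fence edge and green sector to within 1–2 px. The pointer tip is at ~(290,117) in the crop, which gives cam ≈ 0.57. Now I'll move over the gauge for a wrist look on the way.

```bash
python3 -m crank '-35 41 0 0 0 0.091; -32 44 0 0 0 0.091; -27 46 0 0 0 0.091; -23 49 0 0 0 0.091; -19 50 0 0 0 0.091'
python3 -m crank '-14 52 0 0 0 0.091; -9 53 0 0 0 0.092; -4 54 1 0 0 0.091; 1 54 0 0 0 0.092; 0 0 0 0 0 0'
python3 - <<'E'
from h import *
s=readout.get_state(); C=cam('wrist'); np.save('C1.npy',np.array(C,dtype=object),allow_pickle=True)
im=optics.read_camera('wrist'); cv2.imwrite('pics/w1.png',im[:,:,::-1]); print(s['time'],s['eef_pos'],s['tcp_rot'].round(3),s['qpos'].round(2))
for t in ("yellow_gauge_mid","blue_gauge_mid","handle"): print(t,[(round(d['xy'][0]*640),round(d['xy'][1]*400),round(d['p'],2)) for d in optics.recognise('wrist',t)])
E
python3 plan.py .5895 -.0825 .2 -.87
```

```text
time: 1.52
eef_pos: [0.3166, 0.4344, 0.2316]
tcp_rot: [0.906, 0.423, 0.0, -0.0]
contact_force: [0.8, 0.3, 0.3]
opening: 1.002
time: 2.15
eef_pos: [0.4424, 0.2574, 0.2306]
tcp_rot: [0.968, 0.25, 0.0, 0.0]
contact_force: [0.3, 0.4, 0.7]
opening: 0.998
-4 46 4 0 -0 0.172; 3 46 4 0 -0 0.172; 11 45 4 -0 -0 0.172; 19 42 4 -0 -0 0.172; 26 38 4 -0 -0 0.172
32 34 4 -0 -0 0.171; 37 27 3 -0 -0 0.172; 42 21 4 -0 -0.001 0.171
end [ 0.5895 -0.0824  0.1998]Traceback (most recent call last):
  File "<stdin>", line 2, in <module>
ValueError: could not broadcast input array from shape (3,3) into shape (3,)
```

```bash
cat >> h.py <<'E'
import pickle
def snap(name,things=()):
    s=readout.get_state(); C=cam('wrist'); pickle.dump(C,open(f'{name}.pkl','wb'))
    im=optics.read_camera('wrist'); cv2.imwrite(f'pics/{name}.png',im[:,:,::-1])
    print(round(float(s['time']),2),s['eef_pos'].round(4),'yaw',round(float(np.arctan2(*R.from_quat(s['tcp_rot']).as_matrix()[[1,0],0])),3),s['qpos'].round(2),'F',s['contact_force'].round(1))
    for t in things: print(t,[(round(d['xy'][0]*640),round(d['xy'][1]*400),round(d['p'],2)) for d in optics.recognise('wrist',t)])
    return C
def load(n): return pickle.load(open(f'{n}.pkl','rb'))
E
python3 - <<'E'
from h import *
snap('w1',("yellow_gauge_mid","blue_gauge_mid"))
E
```

```text
2.15 [0.4424 0.2574 0.2306] yaw 0.504 [ 0.33 -0.08  1.97 -0.    1.25 -0.18] F [0.3 0.4 0.7]
yellow_gauge_mid [(235, 123, 0.92), (338, 151, 0.76), (112, 54, 0.76)]
blue_gauge_mid [(485, 184, 0.85)]
```

View pics/w1.png

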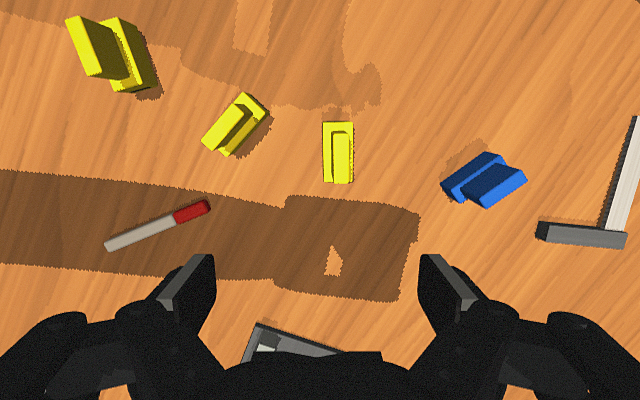

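The wrist view shows our yellow gauge at (338,152), nearly aligned with the tool, the two look-alikes at (235,123) and (112,54), and blue at (485,180). Before moving on I'll fit the gauge precisely.

Run:
```python
import cv2
im=cv2.imread('pics/w1.png')[110:195,305:375]; cv2.imwrite('pics/w1c.png',cv2.resize(im,None,fx=7,fy=7,interpolation=cv2.INTER_CUBIC))
```

```text
(no output)
```

View pics/w1c.png

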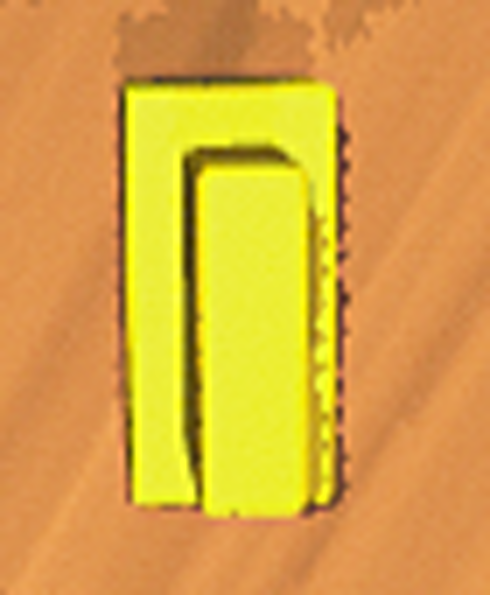

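```bash
python3 -m crank '-4 46 4 0 0 0.172; 3 46 4 0 0 0.172; 11 45 4 0 0 0.172; 19 42 4 0 0 0.172; 26 38 4 0 0 0.172' 
python3 -m crank '32 34 4 0 0 0.171; 37 27 3 0 0 0.172; 42 21 4 0 0 0.171; 0 0 0 0 0 0'
python3 - <<'E'
from h import *
snap('w2',("handle","cam"))
im=cv2.imread('pics/w2.png')
E
```

```text
time: 2.92
eef_pos: [0.5337, 0.0493, 0.2103]
tcp_rot: [0.985, -0.175, 0.0, -0.0]
contact_force: [0.3, -0.1, 0.1]
opening: 1.0
time: 3.42
eef_pos: [0.5903, -0.0798, 0.1988]
tcp_rot: [0.908, -0.419, -0.0, 0.0]
contact_force: [0.3, 0.3, -0.1]
opening: 1.0
3.42 [ 0.5903 -0.0798  0.1988] yaw -0.865 [-0.3   0.14  1.81 -0.    1.19  0.56] F [ 0.3  0.3 -0.1]
handle [(320, 193, 0.95)]
cam [(318, 194, 0.85)]
```

View pics/w2.png

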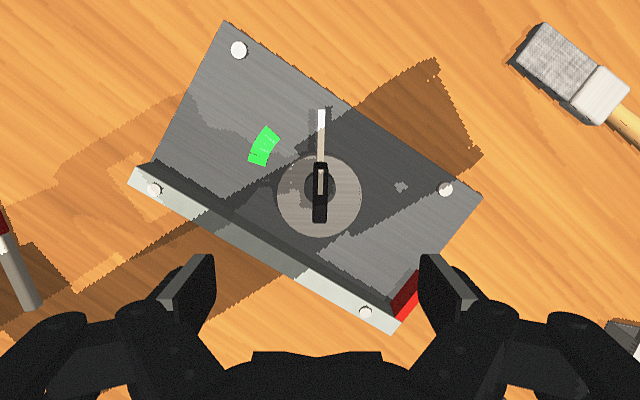

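The handle bar is at (320,192), vertical in the picture (aligned with the tool's y); the pointer tip is at (321,110), green sector at (264,146), and stop at (405,294). Next an enlarged fit.

Run:
```python
import cv2
i=cv2.imread('pics/w2.png')
cv2.imwrite('pics/w2c.png',cv2.resize(i[95:245,250:390],None,fx=4,fy=4,interpolation=cv2.INTER_CUBIC))
cv2.imwrite('pics/w2d.png',cv2.resize(i[0:350,110:500],None,fx=1.7,fy=1.7,interpolation=cv2.INTER_CUBIC))
```

```text
(no output)
```

View pics/w2c.png

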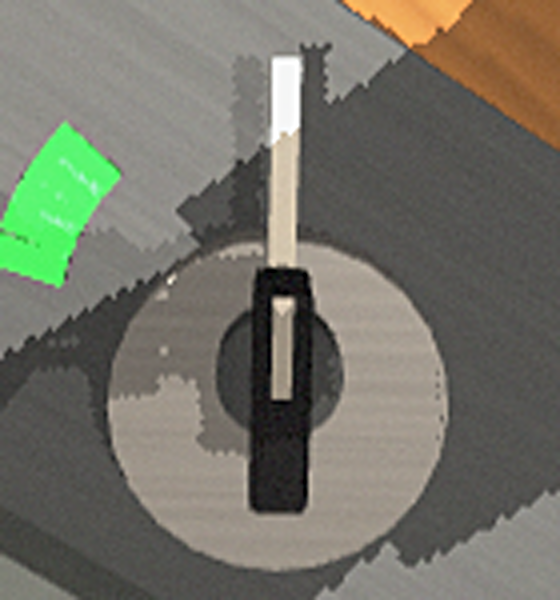

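View pics/w2d.png

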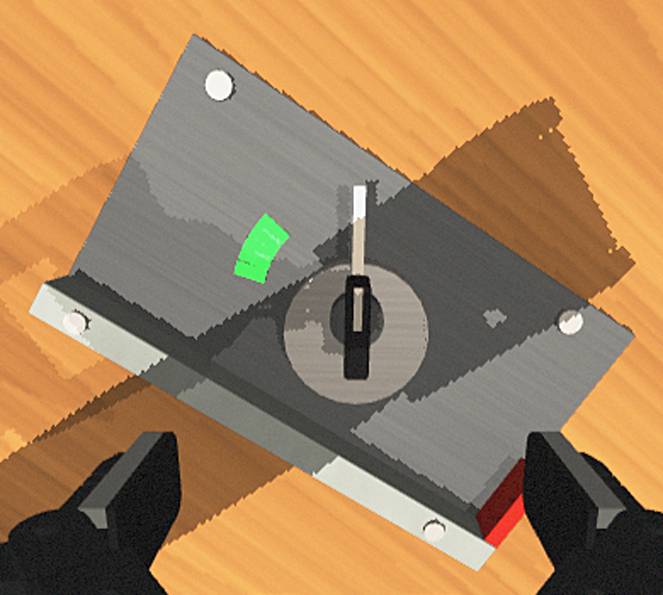

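```bash
cat > run2.py <<'E'
from fit import *
C2=load('w2'); C1=load('w1')
ow=np.array(T([(194,35),(634,332),(47,281),(494,547)],1.7,(110,0)))
fw=lambda p:(proj(None,J(p,P),C2)-ow).ravel()
for n in (3,4):
    r=least_squares(fw,[.57,-.085,.13,0][:n]); print('wrist',r.x.round(4),r.fun.round(1))
    r=least_squares(lambda p:np.r_[fw(p),f(p)],[.57,-.085,.13,0][:n]); print('all',r.x.round(4),r.fun.round(1))
pj=least_squares(fw,[.57,-.085,.13]).x; np.save('jig.npy',pj)
ax=J(pj,np.array([[.02,0,.062]]))[0]; print('axis from jig',ax.round(4))
B=T([(256,272),(313,272),(307,510),(249,510)],4,(250,95))
w=np.array([atz(None,b,.08,C2) for b in B]); print('bar top',w.round(4).tolist(),w.mean(0).round(4))
d=(w[0]+w[1]-w[2]-w[3]);print('bar dir',np.arctan2(d[1],d[0]),'cam',np.arctan2(d[1],d[0])-pj[2], 'len',np.linalg.norm(d)/2)
# height check: handle top end triangulated top+wrist bar centre
# gauge tab top corners
g=[(197,168),(305,168),(308,513),(203,513)]
G=T(g,7,(305,110)); w=np.array([atz(None,b,.08,C1) for b in G]); print('tab',w.round(4).tolist(),w.mean(0).round(4))
for a,b in((0,3),(1,2)): d=w[a]-w[b]; print(np.linalg.norm(d),np.arctan2(d[1],d[0])-np.pi/2)
print('w',np.linalg.norm(w[0]-w[1]),np.linalg.norm(w[2]-w[3]))
b=[(125,85),(335,83)]  # body far corners z=.035
w=np.array([atz(None,q,.035,C1) for q in T(b+[(132,503)],7,(305,110))]); print('body',w.round(4).tolist(), np.linalg.norm(w[0]-w[1]),np.linalg.norm(w[0]-w[2]))
# height check by triangulation with top view of tab-top centre & handle top centre
cg=np.mean(G,0); ct=np.mean(T([(200,487),(300,430),(328,462),(222,512)],5,(170,100)),0)
print('tri tab top',tri([(C1,cg),('top',ct)]))
print('tri pointer tip',tri([(C2,(250+286/4,95+58/4)),('top',(320+300/4,80+95/4))]))
print('tri bar top near end', tri([(C2,np.mean(B[2:],0)),('top',(320+425/4,80+222/4))]))
E
python3 run2.py
```

```text
wrist [ 0.5736 -0.0842  0.1323] [-0.6 -1.4  1.3  1.7 -2.1  0.3  1.8  0.5]
all [ 0.5724 -0.0844  0.1311] [-1.  -0.2  0.6  2.9 -2.6  1.3  1.   1.4  0.3 -1.   1.3 -1.2  0.2 -1.
  0.5 -1.5  0.1 -1.9  1.6 -1.8  0.4 -2.1  0.2 -2.1]
wrist [ 0.5733 -0.0842  0.1325 -0.0031] [ 0.1 -0.1 -0.3  1.2 -0.5  0.1  0.9 -1.1]
all [ 0.5727 -0.0844  0.1323 -0.0043] [ 0.2  0.9 -1.2  1.5 -0.   0.5  0.3 -1.3  0.2 -0.3  0.4 -0.7  0.1 -0.7
 -0.4 -1.2 -0.2 -0.4  0.7 -0.4  0.3 -0.5 -0.6 -0.8]
axis from jig [ 0.5934 -0.0815  0.062 ]
bar top [[0.6108, -0.0602, 0.08], [0.618, -0.0687, 0.08], [0.5803, -0.0997, 0.08], [0.5727, -0.0907, 0.08]] [ 0.5954 -0.0798  0.08  ]
bar dir 0.68128464401671 cam 0.548984427065578 len 0.04878900198781961
tab [[0.434, 0.3057, 0.08], [0.4455, 0.3121, 0.08], [0.4675, 0.2752, 0.08], [0.4559, 0.2688, 0.08]] [0.4507 0.2904 0.08  ]
0.04293095289617688 0.5339819793049481
0.0429357999130627 0.5371485292673777
w 0.013155225185445917 0.013291261405102063
body [[0.423, 0.3091, 0.035], [0.4485, 0.3234, 0.035], [0.4528, 0.2578, 0.035]] 0.02922540108876209 0.05936050214943893
tri tab top (array([0.44944352, 0.28999762, 0.07135541]), [np.float64(0.0021927267914640313), np.float64(0.0021927267914640465)])
tri pointer tip (array([ 0.64532593, -0.03932712,  0.03122134]), [np.float64(0.00032795411751564444), np.float64(0.0003279541175156403)])
tri bar top near end (array([ 0.57267581, -0.09643713,  0.06379599]), [np.float64(0.0023340561470124653), np.float64(0.0023340561470124982)])
```

```bash
python3 plan.py .594 -.081 .05 -.89
```

```text
2 -0 50 0 0 0.01; 2 -1 50 0 0 0.01; 2 -0 49 0 0.001 0.009
end [ 0.5938 -0.081   0.0501]
```

```bash
python3 -m crank '2 0 50 0 0 0.01; 2 0 50 0 0 0.01; 1 0 47 0 0 0.009; 0 0 0 0 0 0'; python3 -m crank '0 0 0 0 0 0; 0 0 0 0 0 0; 0 0 0 0 0 0; 0 0 0 0 0 0; 0 0 0 0 0 0' -1 60
python3 - <<'E'
from h import *
snap('w3')
E
```

```text
time: 4.08
eef_pos: [0.5889, -0.0799, 0.0481]
tcp_rot: [0.903, -0.43, -0.005, 0.001]
contact_force: [0.4, 0.6, -0.3]
opening: 0.999
time: 4.7
eef_pos: [0.5924, -0.0814, 0.0545]
tcp_rot: [0.902, -0.432, -0.002, -0.001]
contact_force: [-5.9, 5.8, 9.6]
opening: 0.124
4.7 [ 0.5924 -0.0814  0.0545] yaw -0.893 [-0.31  0.32  1.88  0.    0.94  0.58] F [-5.9  5.8  9.6]
```

View pics/w3.png

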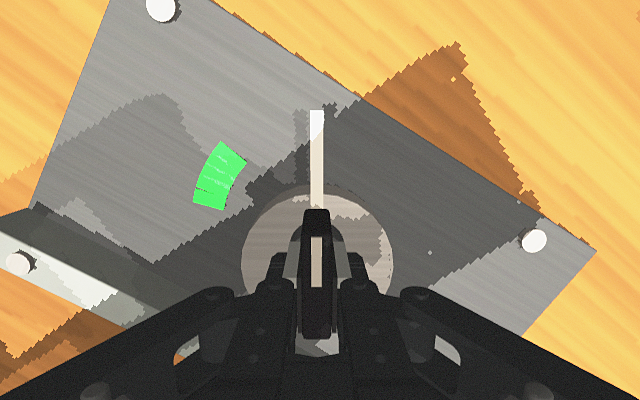

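The handle is gripped between the pads, with the pointer tip at (316,112) and green sector at (220,177). A 10 N upward force means the fingertips rest lightly on the hub, so I'll ease up 3 mm while turning.

```bash
python3 -m crank '0 0 -3 0 0 -0.1; 0 0 0 0 0 -0.16; 0 0 0 0 0 -0.16; 0 0 0 0 0 -0.16; 0 0 0 0 0 -0.16'; python3 -m crank '0 0 0 0 0 -0.16; 0 0 0 0 0 -0.1; 0 0 0 0 0 0; 0 0 0 0 0 0'
python3 - <<'E'
from h import *
snap('w4')
E
```

```text
time: 5.38
eef_pos: [0.5919, -0.0812, 0.0545]
tcp_rot: [0.997, -0.075, -0.001, -0.002]
contact_force: [-0.5, 4.6, -2.5]
opening: 0.126
time: 5.88
eef_pos: [0.5918, -0.0812, 0.0545]
tcp_rot: [0.999, 0.053, -0.001, -0.002]
contact_force: [-0.0, 4.7, -2.4]
opening: 0.127
5.88 [ 0.5918 -0.0812  0.0545] yaw 0.106 [-0.31  0.32  1.88  0.    0.94 -0.41] F [-0.   4.7 -2.4]
```

View pics/w4.png

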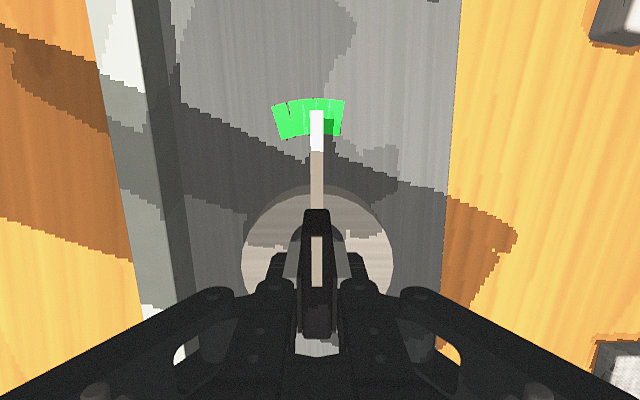

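The pointer at (316,112) stands over the green sector, which spans (275..344,118), a little to the tight side of its middle. I'll turn another 0.11 for clearance, then let go and rise.

```bash
python3 -m crank '0 0 0 0 0 -0.11; 0 0 0 0 0 0; 0 0 0 0 0 0'; python3 -m crank '0 0 0 0 0 0; 0 0 0 0 0 0; 0 0 0 0 0 0; 0 0 0 0 0 0' 1; python3 -m crank '0 0 -40 0 0 0; 0 0 -50 0 0 0; 0 0 -50 0 0 0; 0 0 0 0 0 0';  python3 - <<'E'
from h import *
snap('w5')
E
```

```text
time: 6.3
eef_pos: [0.5918, -0.0812, 0.0546]
tcp_rot: [0.994, 0.108, -0.001, -0.002]
contact_force: [-0.2, 5.6, -2.4]
opening: 0.126
time: 6.8
eef_pos: [0.593, -0.0832, 0.0556]
tcp_rot: [0.994, 0.108, 0.0, 0.0]
contact_force: [-0.0, -0.1, 0.7]
opening: 0.961
time: 7.3
eef_pos: [0.5959, -0.0839, 0.2018]
tcp_rot: [0.994, 0.108, 0.005, 0.002]
contact_force: [0.5, -0.7, -0.1]
opening: 0.995
7.3 [ 0.5959 -0.0839  0.2018] yaw 0.217 [-0.31  0.15  1.8  -0.    1.19 -0.53] F [ 0.5 -0.7 -0.1]
```

View pics/w5.png

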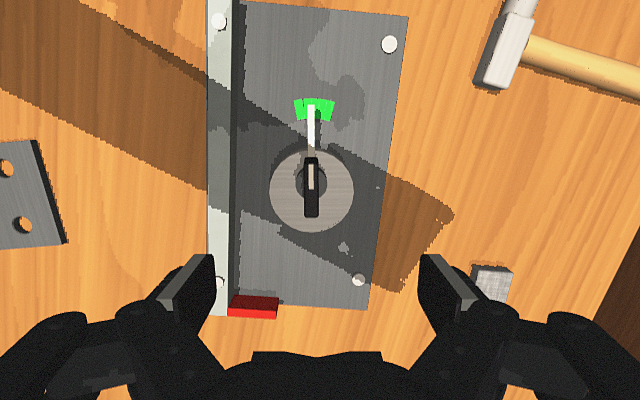

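The pointer at (311,107) stands mid-sector, which spans (294..335,108). I'll refine the jig pose and gap from this straight-down view.

Run:
```python
import cv2
i=cv2.imread('pics/w5.png')
cv2.imwrite('pics/w5a.png',cv2.resize(i[0:160,200:420],None,fx=3.5,fy=3.5,interpolation=cv2.INTER_CUBIC))
cv2.imwrite('pics/w5b.png',cv2.resize(i[150:330,195:395],None,fx=3.3,fy=3.3,interpolation=cv2.INTER_CUBIC))
```

```text
(no output)
```

View pics/w5a.png

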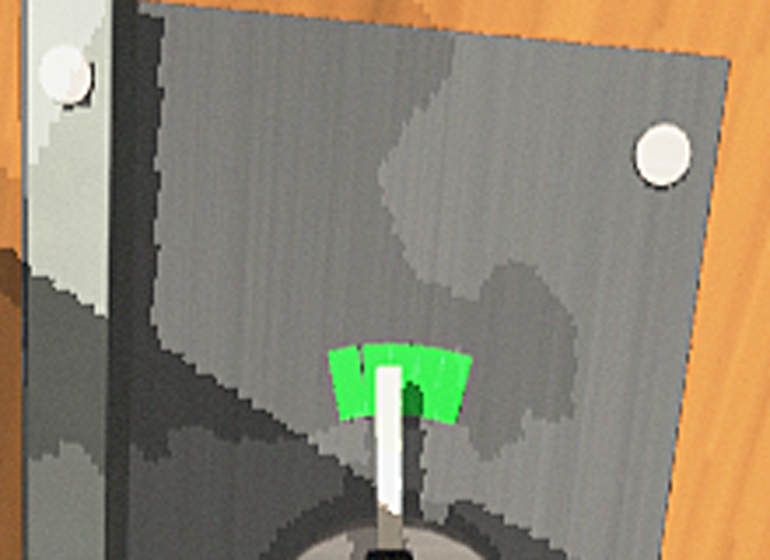

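View pics/w5b.png

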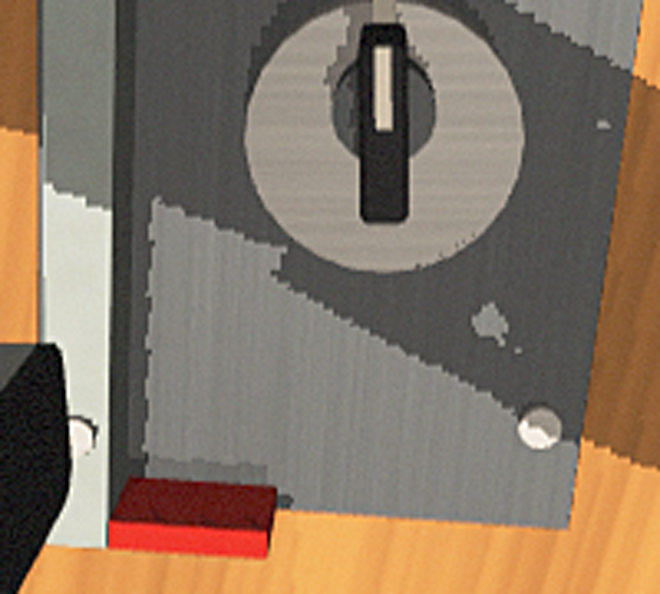

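```bash
cat > run3.py <<'E'
from fit import *
C5=load('w5'); C2=load('w2')
Pw=np.array([[.095,.15,.01],[.095,-.15,.01],[-.055,-.15,.038],[-.055,-.14,.038],[-.005,-.14,.038]])
o5=np.array([(200+730/3.5,60/3.5)]+T([(570,528),(110,547),(112,520),(271,531)],3.3,(195,150)))
def f5(p):
    r=(proj(None,J(p,Pw),C5)-o5).ravel()
    L=proj(None,J(p,np.array([[-.055,.15,.038],[-.055,-.15,.038]])),C5)
    for q in ((200+112/3.5,0),(200+107/3.5,160)):
        t=(q[1]-L[0,1])/(L[1,1]-L[0,1]); r=np.r_[r,L[0,0]+t*(L[1,0]-L[0,0])-q[0]]
    return r
for n in(3,4):
    r=least_squares(f5,[.57,-.085,.13,0][:n]); print(r.x.round(4),r.fun.round(1))
ow=np.array(T([(194,35),(634,332),(47,281),(494,547)],1.7,(110,0)))
fw=lambda p:(proj(None,J(p,P),C2)-ow).ravel()
r=least_squares(lambda p:np.r_[f5(p),fw(p)],[.57,-.085,.13]); print('w2+w5',r.x.round(4))
p=least_squares(f5,[.57,-.085,.13]).x; np.save('jig.npy',p)
tojig=lambda w:(np.array([[np.cos(p[2]),np.sin(p[2])],[-np.sin(p[2]),np.cos(p[2])]])@(w[:2]-p[:2])).round(4)
c=np.array([tojig(atz(None,q,.036,C5)) for q in T([(246,137),(525,137),(385,137)],3.3,(195,150))]); print('disc L,R,centre (jig)',c.tolist())
tip=tojig(atz(None,(200+389/3.5,368/3.5),.041,C5)); print('tip',tip,'cam',np.arctan2(tip[1],tip[0]-.02), np.hypot(tip[1],tip[0]-.02))
B=[tojig(atz(None,q,.08,C5)) for q in T([(382,24),(384,222)],3.3,(195,150))]; d=B[0]-B[1]; print('bar',B,np.arctan2(d[1],d[0]))
E
python3 run3.py
```

```text
[ 0.5744 -0.0839  0.1345] [ 0.2 -1.1  0.1  0.3 -0.   0.7 -0.5  0.4 -0.   0.2  0.5 -0.2]
[ 0.5743 -0.0843  0.135  -0.0012] [-0.4 -0.3 -0.1  0.   0.2  0.3 -0.3  0.1  0.  -0.1  0.6 -0. ]
w2+w5 [ 0.5741 -0.084   0.1338]
disc L,R,centre (jig) [[-0.0186, -0.0141], [0.0605, -0.0078], [0.0208, -0.011]]
tip [0.0143 0.0666] cam 1.6561738576016871 0.06684347387741006
bar [array([0.0173, 0.0272]), array([ 0.0216, -0.0219])] 1.6581498336857505
```

Cam ≈ 1.656, gap ≈ 36 mm, from two agreeing measurements, and the refined jig pose is (0.574, −0.084, yaw 0.1345). Now the gauge.

```bash
python3 plan.py .4505 .290 .13 .535
```

```text
-9 -57 10 0.001 -0.001 -0.045; -6 -57 10 0 -0.001 -0.046; -3 -57 9 0.001 -0.001 -0.045; -1 -57 10 0 -0 -0.046; 2 -57 10 0.001 -0.001 -0.045
4 -57 9 0 -0 -0.046; 7 -57 10 0.001 -0.001 -0.045
end [0.4502 0.2904 0.1297]
```

```bash
python3 -m crank '-9 -57 0 0 0 -0.045; -6 -57 0 0 0 -0.046; -3 -57 14 0 0 -0.045; -1 -57 14 0 0 -0.046; 2 -57 14 0 0 -0.045' 0; python3 -m crank '4 -57 14 0 0 -0.046; 7 -57 14 0 0 -0.045; 0 0 0 0 0 0'
python3 - <<'E'
from h import *
snap('w6',("yellow_gauge_mid","blue_gauge_mid"))
E
```

```text
time: 7.98
eef_pos: [0.488, 0.1855, 0.151]
tcp_rot: [0.975, 0.221, -0.002, -0.0]
contact_force: [0.9, 0.1, 0.3]
opening: 0.498
time: 8.35
eef_pos: [0.4445, 0.2929, 0.1218]
tcp_rot: [0.964, 0.267, -0.003, 0.0]
contact_force: [-0.4, -0.5, -0.0]
opening: 0.503
8.35 [0.4445 0.2929 0.1218] yaw 0.541 [ 0.39  0.1   2.01  0.    1.04 -0.15] F [-0.4 -0.5 -0. ]
yellow_gauge_mid [(322, 211, 0.86), (28, 78, 0.86), (173, 173, 0.65)]
blue_gauge_mid [(529, 263, 0.55)]
```

View pics/w6.png

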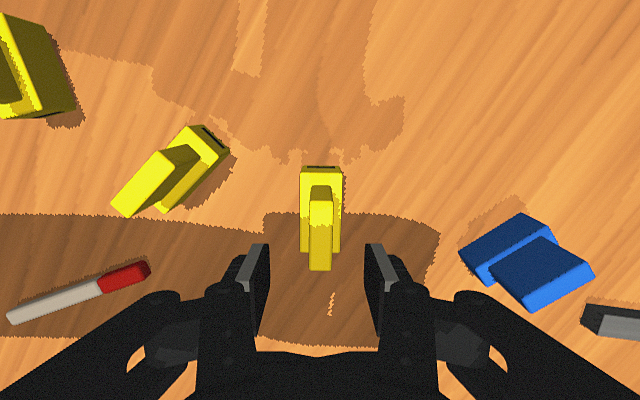

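The target gauge is centred between the fingers at (320,225), aligned; blue is well clear at (529,262). I'll check the centre.

```bash
python3 - <<'E'
from h import *
C=load('w6')
i=cv2.imread('pics/w6.png'); cv2.imwrite('pics/w6c.png',cv2.resize(i[155:280,270:370],None,fx=4.5,fy=4.5,interpolation=cv2.INTER_CUBIC))
w=np.array([atz(None,q,.08,C) for q in((309,200),(331,200),(331,270),(309,270))]); print(w.round(4).tolist(),w.mean(0)); print(np.linalg.norm(w[0]-w[3]),np.linalg.norm(w[0]-w[1]))
s=readout.get_state(); print(s['eef_pos'])
E
python3 plan.py .4500 .2900 .046 .535 2
```

```text
[[0.4333, 0.3062, 0.08], [0.444, 0.3126, 0.08], [0.4667, 0.2757, 0.08], [0.4554, 0.2689, 0.08]] [0.44982353 0.29085834 0.08      ]
0.04338772552413163 0.012440860452782629
[0.44821975 0.29030533 0.12436929]
1 1 39 0 0.001 -0; 0 0 39 0 0.001 -0
end [0.4495 0.2899 0.0464]
```

View pics/w6c.png

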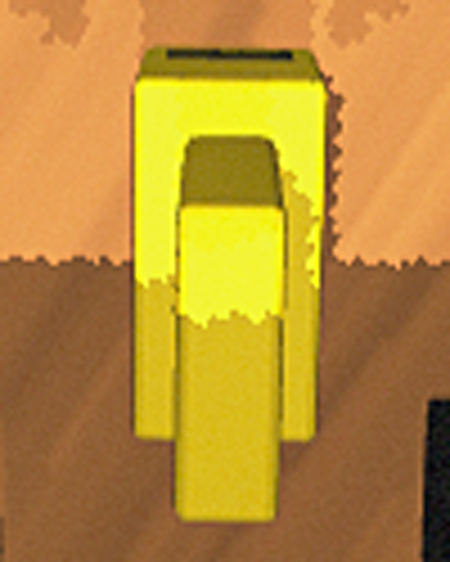

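```bash
python3 -m crank '0 0 42 0 0 0; 0 0 40 0 0 0; 0 0 0 0 0 0; 0 0 0 0 0 0'; python3 -m crank '0 0 0 0 0 0; 0 0 0 0 0 0; 0 0 0 0 0 0; 0 0 0 0 0 0' -1 50; python3 plan.py .45 .29 .1 .535
```

```text
time: 9.0
eef_pos: [0.45, 0.2905, 0.0447]
tcp_rot: [0.965, 0.263, 0.001, -0.0]
contact_force: [0.7, 0.2, -0.4]
opening: 0.497
time: 9.5
eef_pos: [0.4498, 0.2914, 0.0452]
tcp_rot: [0.964, 0.264, 0.001, 0.0]
contact_force: [-1.2, 0.1, 6.3]
opening: 0.157
-0 1 -55 0.001 -0.003 0
end [0.4501 0.2905 0.1002]
```

Gripped (opening 13 mm ≈ tab). Lift and carry over the lane's open end.

```bash
python3 -m crank '0 0 -40 0 0 0; 0 0 -35 0 0 0; 0 0 0 0 0 0'
python3 - <<'E'
from fit import *
from plan import plan
p=np.load('jig.npy'); t=J(p,np.array([[-.0372,.112,0]]))[0]; print(t)
plan(t[0],t[1],.115,p[2])
E
```

```text
time: 9.88
eef_pos: [0.4503, 0.2919, 0.121]
tcp_rot: [0.964, 0.264, 0.003, -0.0]
contact_force: [0.1, -0.4, -2.7]
opening: 0.16
[0.52247379 0.02206001 0.        ]
-15 54 1 -0 -0.001 0.08; -11 55 1 -0 -0.001 0.08; -6 55 1 -0 -0.002 0.08; -2 56 1 -0 -0.001 0.08; 2 56 2 -0.001 -0.002 0.081
end [0.5221 0.0218 0.1148]
```

```bash
python3 -m crank '-15 54 0 0 0 0.08; -11 55 0 0 0 0.08; -6 55 0 0 0 0.08; -2 56 0 0 0 0.08; 2 56 0 0 0 0.081'; python3 -m crank '0 0 0 0 0 0; 0 0 0 0 0 0; 0 0 0 0 0 0'
python3 - <<'E'
from h import *
snap('w7')
from fit import *
from plan import plan
p=np.load('jig.npy'); t=J(p,np.array([[-.0372,.112,0]]))[0]; print(t)
plan(t[0],t[1],.065,p[2])
E
```

```text
time: 10.5
eef_pos: [0.5189, 0.0194, 0.1157]
tcp_rot: [0.998, 0.066, -0.002, -0.001]
contact_force: [0.4, 0.1, -1.9]
opening: 0.16
time: 10.88
eef_pos: [0.5192, 0.0222, 0.1171]
tcp_rot: [0.998, 0.068, -0.001, -0.0]
contact_force: [0.7, -0.5, -2.8]
opening: 0.158
10.88 [0.5192 0.0222 0.1171] yaw 0.136 [-0.15  0.07  2.05  0.    1.03 -0.29] F [ 0.7 -0.5 -2.8]
[0.52247379 0.02206001 0.        ]
3 1 52 -0.001 0.001 0.002
end [0.5224 0.0217 0.0655]
```

View pics/w7.png

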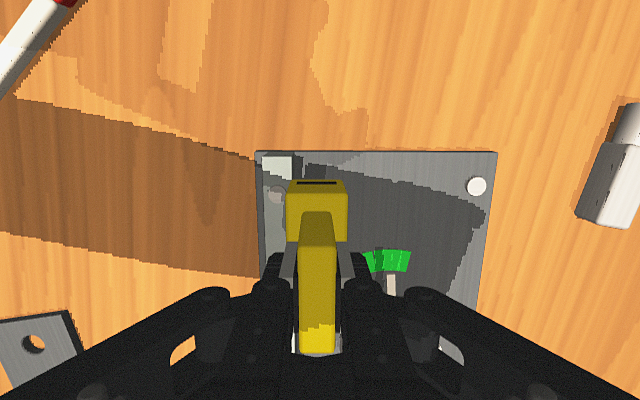

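Run:
```python
from fit import *
C=load('w7'); p=np.load('jig.npy'); i=cv2.imread('pics/w7.png')
sc=4; x0,y0=240,140
o=cv2.resize(i[140:290,240:420],None,fx=sc,fy=sc,interpolation=cv2.INTER_CUBIC)
def dot(P,c):
    for u,v in proj(None,P,C): cv2.circle(o,(round((u-x0)*sc),round((v-y0)*sc)),4,c,-1)
dot(J(p,np.array([[-.085,.15,.01],[.095,.15,.01],[-.055,.15,.038],[-.055,.12,.038],[-.055,.15,.01]])),(255,0,255))
s=readout.get_state(); q=[*s['eef_pos'][:2],.136]; zf=s['eef_pos'][2]-.0452
dot(J(q,np.array([[a,b,zf+.035] for a in(-.015,.015) for b in(-.03,.03)]+[[a,.03,zf] for a in(-.015,.015)]+[[a,.022,zf+.08] for a in(-.007,.007)])),(255,255,0))
cv2.imwrite('pics/w7c.png',o)
```

```text
(no output)
```

View pics/w7c.png

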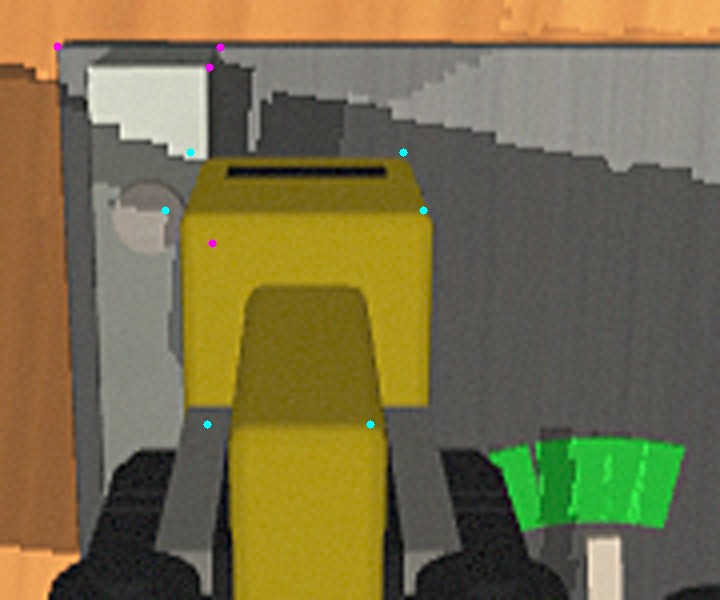

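The overlay shows the jig model matching the fence corner, but the held gauge sits about 1.7 mm towards tool +x of where TCP says (308 vs 291 px in the crop). That's a camera bias shared with the jig fit, so I aim the TCP at jig x −38.9 to put the gauge at −37.2.

Run:
```python
from fit import *
from plan import plan
p=np.load('jig.npy'); s=readout.get_state(); print(s['eef_pos'])
t=J(p,np.array([[-.0389,.112,0]]))[0]; print(t)
plan(t[0],t[1],.065,p[2],n=2)
```

```text
[0.51941435 0.02223311 0.11746807]
[0.52078913 0.02183211 0.        ]
1 0 26 -0 0.001 0.001; 0 1 26 -0.001 0 0.001
end [0.5205 0.0214 0.0655]
```

```bash
python3 -m crank '1 0.5 26 0 0.001 0.001; 0 0 26 0 0 0; 0 0 0 0 0 0; 0 0 0 0 0 0'
python3 - <<'E'
from fit import *
from plan import plan
p=np.load('jig.npy'); s=readout.get_state(); e=s['eef_pos']; c,q=np.cos(p[2]),np.sin(p[2]); d=e[:2]-p[:2]; print(e,s['contact_force'],'jig',c*d[0]+q*d[1],-q*d[0]+c*d[1])
E
```

```text
time: 11.42
eef_pos: [0.5219, 0.021, 0.0672]
tcp_rot: [0.998, 0.067, 0.001, 0.0]
contact_force: [-0.1, -0.4, -2.8]
opening: 0.156
[0.52185345 0.02103586 0.06716983] [-0.09416194 -0.40538353 -2.75148776] jig -0.03795202834267862 0.11106825450243775
```

```bash
python3 -m crank '-0.5 0 6 0 0 0; 0 0 4 0 0 0; 0 0 0 0 0 0; 0 0 0 0 0 0'
python3 - <<'E'
from h import *
snap('w8')
from fit import *
p=np.load('jig.npy'); s=readout.get_state(); e=s['eef_pos']; c,q=np.cos(p[2]),np.sin(p[2]); d=e[:2]-p[:2]; print(e,s['contact_force'],'jig',c*d[0]+q*d[1],-q*d[0]+c*d[1])
E
```

```text
time: 11.92
eef_pos: [0.521, 0.0203, 0.0564]
tcp_rot: [0.998, 0.066, 0.001, -0.0]
contact_force: [0.1, -1.2, -1.5]
opening: 0.156
11.93 [0.521  0.0203 0.0564] yaw 0.133 [-0.16  0.17  2.07  0.    0.9  -0.29] F [ 0.1 -1.2 -1.5]
[0.52099563 0.02031495 0.05648148] [-0.64940449 -0.32461431 -2.1689761 ] jig -0.03889875036081597 0.11046885822656463
```

View pics/w8.png

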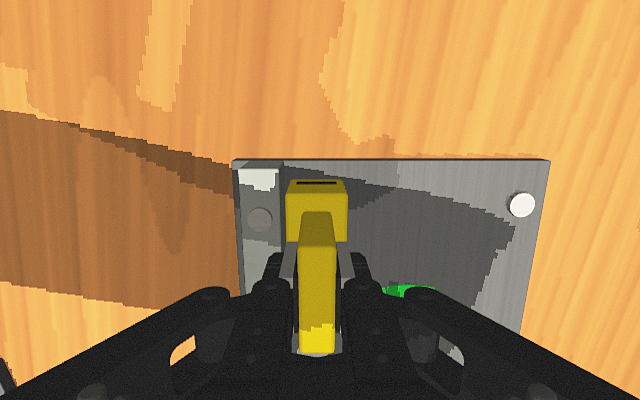

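The gauge body (286..347) sits beside the fence's inner edge (281): about 2.5 mm clear, matching the plan. I'll lower to contact.

```bash
python3 -m crank '0 0 1.5 0 0 0; 0 0 1 0 0 0; 0 0 0 0 0 0'; python3 -m crank '0 0 0 0 0 0'
```

```text
time: 12.35
eef_pos: [0.5213, 0.0203, 0.0552]
tcp_rot: [0.998, 0.067, 0.0, 0.0]
contact_force: [-3.2, 0.6, 5.3]
opening: 0.155
time: 12.48
eef_pos: [0.5213, 0.0203, 0.0552]
tcp_rot: [0.998, 0.066, 0.0, 0.0]
contact_force: [-2.8, 0.1, 6.0]
opening: 0.156
```

Down on the plate (about 8 N of contact). Slide along the fence (tool +y), checking forces.

```bash
cat > st.py <<'E'
from h import *
p=np.load('jig.npy'); s=readout.get_state(); e=s['eef_pos']; c,q=np.cos(p[2]),np.sin(p[2]); d=e[:2]-p[:2]
F=s['contact_force']; print('t',s['time'].round(2) if hasattr(s['time'],'round') else s['time'],'jig TCP mm',round((c*d[0]+q*d[1])*1e3,1),round((-q*d[0]+c*d[1])*1e3,1),'z',e[2].round(4),'F jig',(c*F[0]+q*F[1]).round(1),(-q*F[0]+c*F[1]).round(1),F[2].round(1),'yaw rel',round(float(np.arctan2(*R.from_quat(s['tcp_rot']).as_matrix()[[1,0],0])-p[2]),4))
E
python3 -m crank '0 10 -0.3 0 0 0; 0 15 0 0 0 0; 0 15 0 0 0 0; 0 15 0 0 0 0; 0 0 0 0 0 0'; python3 st.py
```

```text
time: 13.1
eef_pos: [0.5297, -0.0363, 0.0552]
tcp_rot: [0.998, 0.066, 0.002, 0.001]
contact_force: [0.2, -2.1, 5.2]
opening: 0.156
t 13.1 jig TCP mm -37.9 53.2 z 0.0552 F jig -0.0 -2.1 5.2 yaw rel -0.002
```

```bash
python3 -m crank '-1 15 0 0 0 0; 0 15 0 0 0 0; 0 15 0 0 0 0; 0 0 0 0 0 0'; python3 st.py
python3 - <<'E'
from h import *
snap('w9')
im=optics.read_camera('top'); cv2.imwrite('pics/top9.png',cv2.resize(im[70:210,310:520,::-1],None,fx=3.5,fy=3.5,interpolation=cv2.INTER_CUBIC))
E
```

```text
time: 13.6
eef_pos: [0.5345, -0.08, 0.0555]
tcp_rot: [0.998, 0.066, 0.002, 0.001]
contact_force: [1.0, 1.8, 7.0]
opening: 0.155
t 13.6 jig TCP mm -39.0 9.2 z 0.0555 F jig 1.3 1.6 7.0 yaw rel -0.0019
13.6 [ 0.5345 -0.08    0.0555] yaw 0.133 [-0.34  0.21  2.03  0.    0.9  -0.47] F [1.  1.8 7. ]
```

View pics/w9.png

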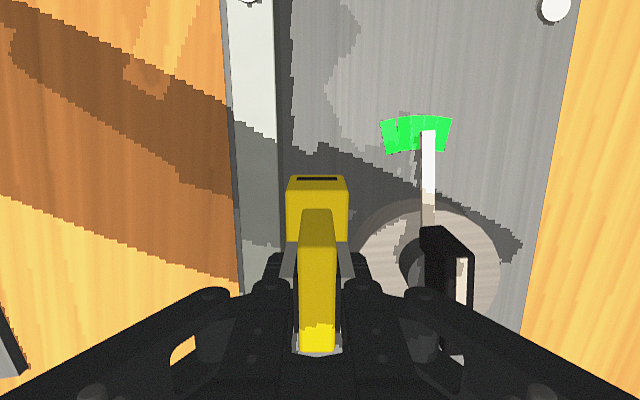

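View pics/top9.png

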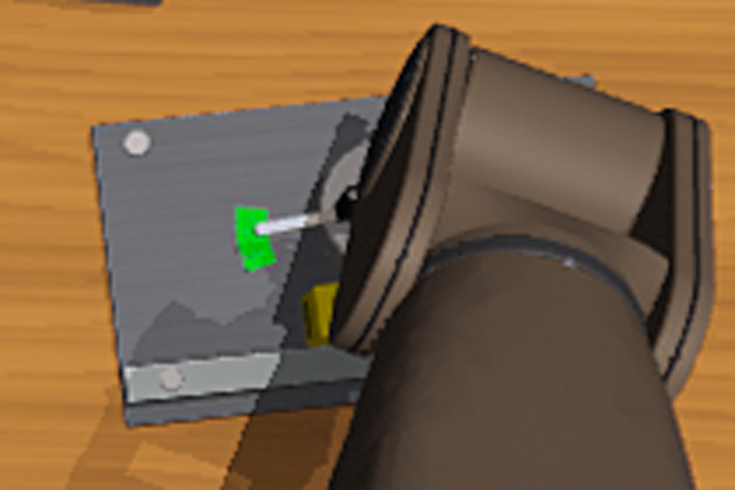

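The gauge is inside the gap with a thin margin to the fence on the left; the pointer (428,132) is still in the green sector (381..451). Continue toward the stop.

```bash
python3 -m crank '-0.2 10 0 0 0 0; -0.2 15 0 0 0 0; 0 15 0 0 0 0; 0 10 0 0 0 0; 0 0 0 0 0 0'; python3 st.py
```

```text
time: 14.32
eef_pos: [0.5415, -0.13, 0.0562]
tcp_rot: [0.998, 0.066, 0.003, 0.001]
contact_force: [0.6, 0.8, 8.6]
opening: 0.159
t 14.325 jig TCP mm -38.7 -41.3 z 0.0562 F jig 0.7 0.7 8.6 yaw rel -0.0016
```

```bash
python3 -m crank '-0.2 15 0 0 0 0; 0 15 0 0 0 0; 0 15 0 0 0 0; 0 10 0 0 0 0; 0 0 0 0 0 0'; python3 st.py;  python3 -m crank '0 4 0 0 0 0; 0 3 0 0 0 0; 0 0 0 0 0 0'; python3 st.py
python3 - <<'E'
from h import *
snap('w10')
E
```

```text
time: 14.95
eef_pos: [0.5487, -0.1852, 0.0564]
tcp_rot: [0.998, 0.066, 0.003, 0.002]
contact_force: [0.6, -0.5, 8.4]
opening: 0.157
t 14.95 jig TCP mm -39.0 -96.9 z 0.0564 F jig 0.6 -0.6 8.4 yaw rel -0.0014
time: 15.32
eef_pos: [0.549, -0.1897, 0.0566]
tcp_rot: [0.998, 0.066, 0.002, -0.0]
contact_force: [-0.3, 5.9, 12.1]
opening: 0.156
t 15.325 jig TCP mm -39.3 -101.4 z 0.0566 F jig 0.5 5.9 12.1 yaw rel -0.0021
15.32 [ 0.549  -0.1897  0.0566] yaw 0.132 [-0.51  0.29  1.93  0.    0.93 -0.64] F [-0.3  5.9 12.1]
```

View pics/w10.png

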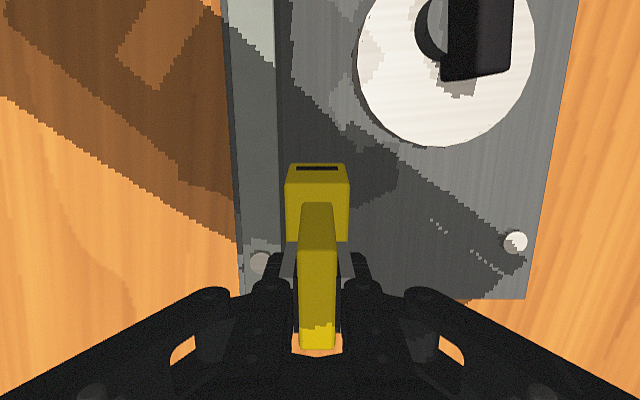

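Gauge is past the disc near the stop; the y-force has risen to 6 N, perhaps stop contact. I'll push a little more to confirm.

```bash
python3 -m crank '0 2.5 -0.5 0 0 0; 0 0 0 0 0 0'; python3 st.py; python3 -m crank '0 2.5 0 0 0 0; 0 0 0 0 0 0'; python3 st.py
```

```text
time: 15.62
eef_pos: [0.5491, -0.1923, 0.0566]
tcp_rot: [0.998, 0.066, 0.002, -0.0]
contact_force: [0.5, 4.5, 9.1]
opening: 0.158
t 15.625 jig TCP mm -39.6 -104.0 z 0.0566 F jig 1.1 4.4 9.1 yaw rel -0.0016
time: 15.88
eef_pos: [0.5492, -0.1943, 0.0566]
tcp_rot: [0.998, 0.066, 0.002, -0.001]
contact_force: [0.2, 6.0, 11.0]
opening: 0.154
t 15.875 jig TCP mm -39.7 -106.0 z 0.0566 F jig 1.0 5.9 11.0 yaw rel -0.002
```

```bash
python3 -m crank '0 2 -0.5 0 0 0; 0 0 0 0 0 0'; python3 st.py; python3 -m crank '0 2 0 0 0 0; 0 0 0 0 0 0'; python3 st.py
```

```text
time: 16.12
eef_pos: [0.5493, -0.1964, 0.0566]
tcp_rot: [0.998, 0.066, 0.001, -0.0]
contact_force: [-0.9, 5.4, 9.7]
opening: 0.156
t 16.125 jig TCP mm -40.0 -108.1 z 0.0566 F jig -0.2 5.5 9.7 yaw rel -0.0018
time: 16.38
eef_pos: [0.5494, -0.1981, 0.0566]
tcp_rot: [0.998, 0.066, 0.001, -0.001]
contact_force: [-0.4, 6.4, 9.5]
opening: 0.157
t 16.375 jig TCP mm -40.0 -109.7 z 0.0566 F jig 0.5 6.3 9.5 yaw rel -0.002
```

Run:
```python
from h import *
snap('w11')
im=optics.read_camera('side'); cv2.imwrite('pics/side11.png',cv2.resize(im[160:370,340:600,::-1],None,fx=2.8,fy=2.8,interpolation=cv2.INTER_CUBIC))
```

```text
16.38 [ 0.5494 -0.1981  0.0566] yaw 0.132 [-0.52  0.29  1.92  0.    0.93 -0.66] F [-0.4  6.4  9.5]
```

View pics/side11.png

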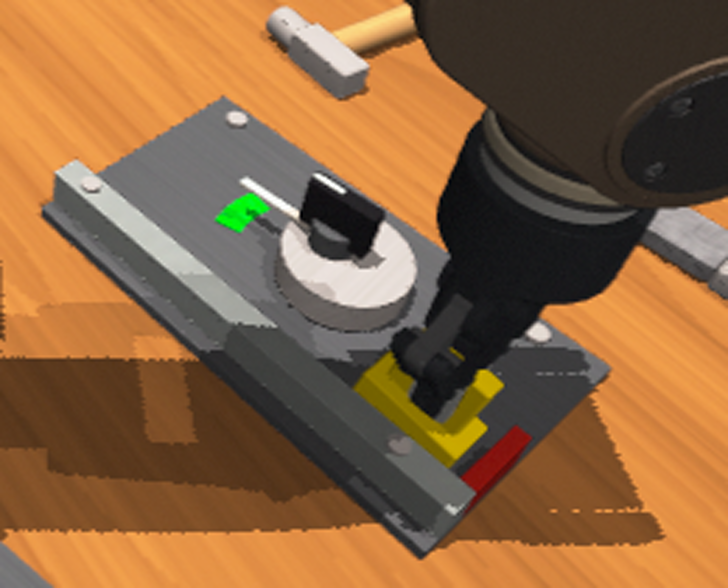

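View pics/w11.png

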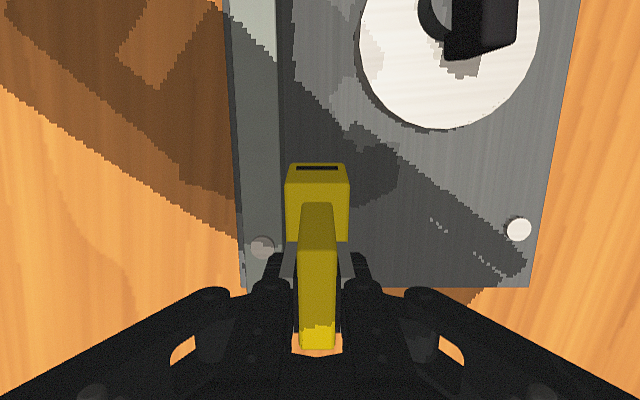

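Run:
```python
from fit import *
p=np.load('jig.npy'); S=lambda q:((q-np.array([340,160]))*2.8).round(0).tolist()
print('stop', S(proj('side',J(p,np.array([[-.055,-.14,.038],[-.005,-.14,.038],[-.005,-.15,.038]])))), 'fence end',S(proj('side',J(p,np.array([[-.055,-.15,.038]])))))
for ye in(-.14,-.135,-.13): print(ye,S(proj('side',J(p,np.array([[-.0535,ye,.045],[-.0235,ye,.045],[-.0535,ye+.06,.045],[-.0315,ye+.008,.09],[-.0455,ye+.008,.09]])))))
i=cv2.imread('pics/w11.png'); j=cv2.imread('pics/w8.png'); k=np.hstack([j[150:270,265:375],i[150:270,265:375]]); cv2.imwrite('pics/cmp.png',cv2.resize(k,None,fx=3.5,fy=3.5,interpolation=cv2.INTER_CUBIC))
```

```text
stop [[462.0, 471.0], [518.0, 417.0], [535.0, 431.0]] fence end [[480.0, 486.0]]
-0.14 [[468.0, 462.0], [502.0, 430.0], [369.0, 382.0], [508.0, 379.0], [492.0, 394.0]]
-0.135 [[459.0, 455.0], [493.0, 423.0], [362.0, 376.0], [499.0, 372.0], [482.0, 387.0]]
-0.13 [[451.0, 448.0], [485.0, 416.0], [354.0, 369.0], [490.0, 365.0], [473.0, 380.0]]
```

View pics/cmp.png

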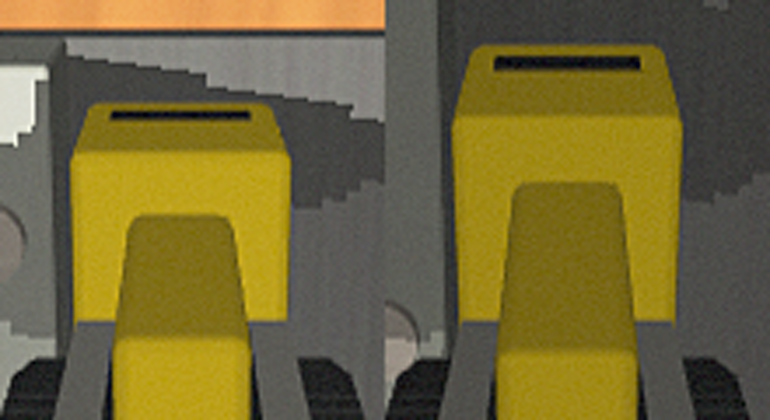

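Side view: gauge in the lane, nose close to the red stop but not quite touching, and the wrist comparison shows it pitched a few degrees in the grip (nose down from drag). I'll open to let it settle flat, then regrip lightly and finish the slide.

```bash
python3 -m crank '0 0 -1 0 0 0; 0 0 0 0 0 0; 0 0 0 0 0 0' -0.3 30; python3 -m crank '0 0 -2 0 0 0; 0 0 0 0 0 0; 0 0 0 0 0 0'; python3 st.py;  python3 - <<'E'
from h import *
snap('w12')
im=optics.read_camera('side'); cv2.imwrite('pics/side12.png',cv2.resize(im[160:370,340:600,::-1],None,fx=2.8,fy=2.8,interpolation=cv2.INTER_CUBIC))
E
```

```text
time: 16.85
eef_pos: [0.548, -0.199, 0.0554]
tcp_rot: [0.998, 0.066, -0.0, -0.0]
contact_force: [-0.1, 0.2, -0.7]
opening: 0.351
time: 17.23
eef_pos: [0.5486, -0.1989, 0.0582]
tcp_rot: [0.998, 0.066, 0.001, 0.0]
contact_force: [-0.2, 0.4, 0.2]
opening: 0.352
t 17.225 jig TCP mm -41.0 -110.5 z 0.0582 F jig -0.1 0.4 0.2 yaw rel -0.0015
17.23 [ 0.5486 -0.1989  0.0582] yaw 0.133 [-0.52  0.29  1.92  0.    0.93 -0.66] F [-0.2  0.4  0.2]
```

View pics/side12.png

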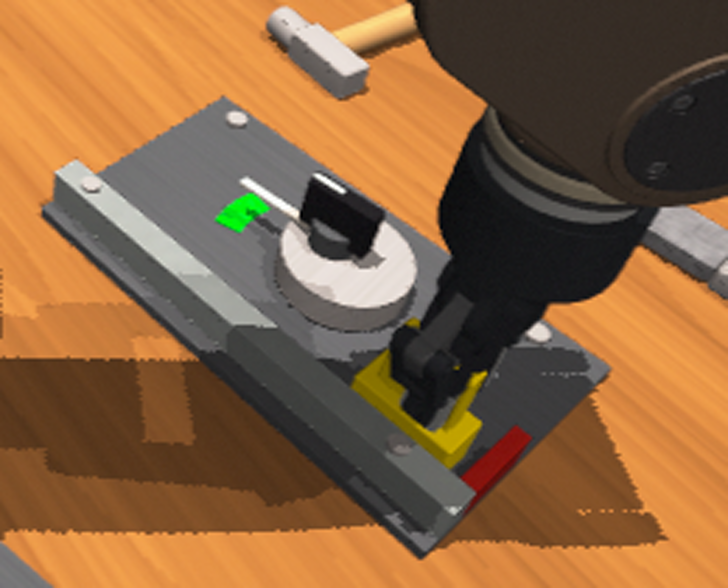

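View pics/w12.png

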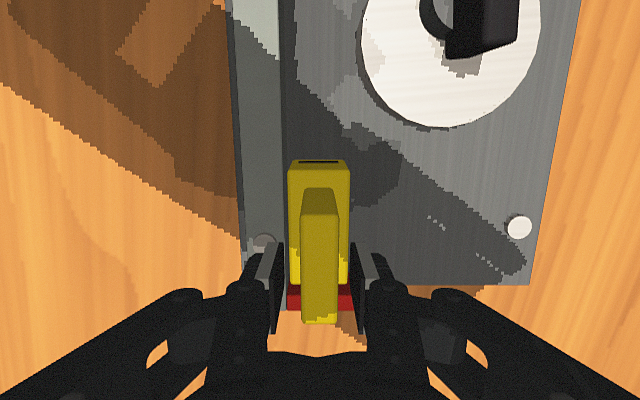

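The gauge dropped flat. In the wrist view: body top edges at v≈170..284, tab top v≈213..322, red stop just beyond at v≈290..308. Compute how far it stands from the stop.

Run:
```python
from fit import *
C=load('w12'); p=np.load('jig.npy')
i=cv2.imread('pics/w12.png'); cv2.imwrite('pics/w12c.png',cv2.resize(i[150:330,265:375],None,fx=4,fy=4,interpolation=cv2.INTER_CUBIC)[:, :])
tj=lambda q,z:[round(float(v)*1e3,1) for v in (lambda w:np.array([[np.cos(p[2]),np.sin(p[2])],[-np.sin(p[2]),np.cos(p[2])]])@(w[:2]-p[:2]))(atz(None,q,z,C))]
for n,q,z in(('body far',(318,170),.045),('body L',(288,200),.045),('body R',(350,200),.045),('tab far',(320,213),.09),('tab near',(318,322),.09),('stop face top',(318,290),.038),('body near',(296,284),.045),('fence edge',(282,150),.038)): print(n,tj(q,z))
```

```text
body far [-38.5, -70.5]
body L [-52.8, -85.0]
body R [-23.2, -85.0]
tab far [-38.0, -77.6]
tab near [-38.8, -120.7]
stop face top [-38.6, -137.0]
body near [-49.9, -129.5]
fence edge [-55.7, -62.0]
```

View pics/w12c.png

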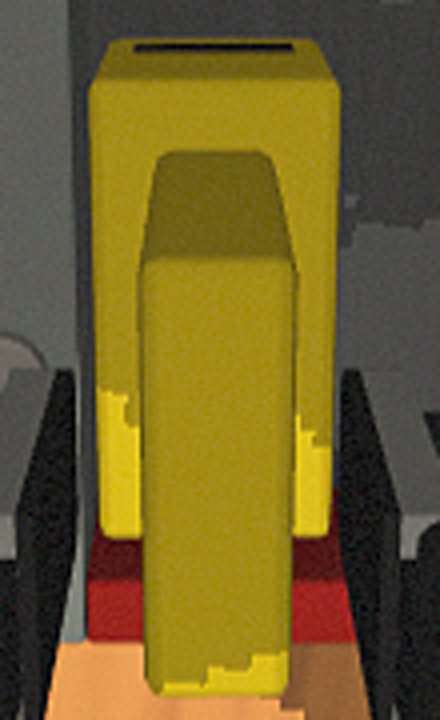

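Gauge centre at y ≈ −100 (about 10 mm short of the stop), x ≈ −38. That's already in tolerance, but I'll finish the slide: back the tool 7 mm, regrip, push about 9 mm.

```bash
python3 -m crank '1 -7 0 0 0 0; 0 0 0 0 0 0'; python3 -m crank '0 0 0 0 0 0; 0 0 0 0 0 0; 0 0 0 0 0 0' -1 40; python3 st.py; python3 -m crank '0 3 -0.5 0 0 0; 0 3 0 0 0 0; 0 0 0 0 0 0'; python3 st.py; python3 -m crank '0 2 0 0 0 0; 0 0 0 0 0 0'; python3 st.py
```

```text
time: 17.58
eef_pos: [0.5485, -0.1911, 0.058]
tcp_rot: [0.998, 0.067, 0.0, -0.0]
contact_force: [0.5, -0.0, -0.1]
opening: 0.347
time: 17.95
eef_pos: [0.5487, -0.1918, 0.0582]
tcp_rot: [0.998, 0.066, 0.001, -0.0]
contact_force: [-0.7, 0.4, 0.1]
opening: 0.156
t 17.95 jig TCP mm -39.9 -103.4 z 0.0582 F jig -0.7 0.5 0.1 yaw rel -0.0015
time: 18.32
eef_pos: [0.5492, -0.1982, 0.0582]
tcp_rot: [0.998, 0.066, 0.0, 0.0]
contact_force: [0.1, 0.5, -2.7]
opening: 0.159
t 18.325 jig TCP mm -40.2 -109.8 z 0.0582 F jig 0.2 0.5 -2.7 yaw rel -0.0017
time: 18.58
eef_pos: [0.5495, -0.1998, 0.0583]
tcp_rot: [0.998, 0.066, 0.0, -0.0]
contact_force: [0.5, 0.5, -3.1]
opening: 0.154
t 18.575 jig TCP mm -40.2 -111.5 z 0.0583 F jig 0.5 0.5 -3.1 yaw rel -0.0016
```

```bash
python3 -m crank '0 1.5 0 0 0 0; 0 0 0 0 0 0'; python3 st.py; python3 -m crank '0 0 0.6 0 0 0; 0 0 0 0 0 0'; python3 st.py; python3 -m crank '0 0 0 0 0 0; 0 0 0 0 0 0; 0 0 0 0 0 0' -0.3; python3 -m crank '0 0 -30 0 0 0; 0 0 -50 0 0 0; 0 0 -50 0 0 0; 0 0 0 0 0 0; 0 0 0 0 0 0';  python3 - <<'E'
from h import *
snap('w13')
im=optics.read_camera('side'); cv2.imwrite('pics/side13.png',cv2.resize(im[160:370,340:600,::-1],None,fx=2.8,fy=2.8,interpolation=cv2.INTER_CUBIC))
im=optics.read_camera('side'); cv2.imwrite('pics/side13f.png',im[:,:,::-1])
E
```

```text
time: 18.82
eef_pos: [0.5497, -0.2011, 0.0584]
tcp_rot: [0.998, 0.066, 0.0, -0.0]
contact_force: [-0.1, 0.9, -2.9]
opening: 0.157
t 18.825 jig TCP mm -40.2 -112.7 z 0.0584 F jig 0.0 0.9 -2.9 yaw rel -0.0016
time: 19.08
eef_pos: [0.5497, -0.201, 0.0582]
tcp_rot: [0.998, 0.066, 0.0, -0.0]
contact_force: [-2.4, 1.3, -0.2]
opening: 0.159
t 19.075 jig TCP mm -40.1 -112.7 z 0.0582 F jig -2.2 1.7 -0.2 yaw rel -0.0014
time: 19.45
eef_pos: [0.5503, -0.2015, 0.0584]
tcp_rot: [0.998, 0.066, 0.001, 0.0]
contact_force: [-0.4, 1.0, -0.1]
opening: 0.35
time: 20.08
eef_pos: [0.5495, -0.2011, 0.1878]
tcp_rot: [0.998, 0.066, 0.0, -0.0]
contact_force: [0.1, 0.7, -0.1]
opening: 0.346
20.07 [ 0.5495 -0.2011  0.1878] yaw 0.133 [-0.52  0.13  1.84  0.    1.17 -0.66] F [ 0.1  0.7 -0.1]
```

View pics/w13.png

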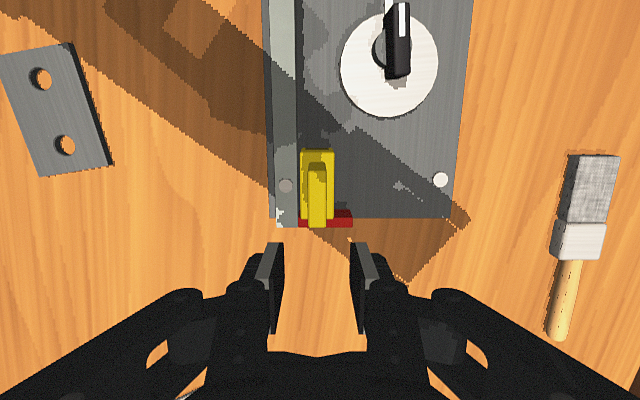

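View pics/side13f.png

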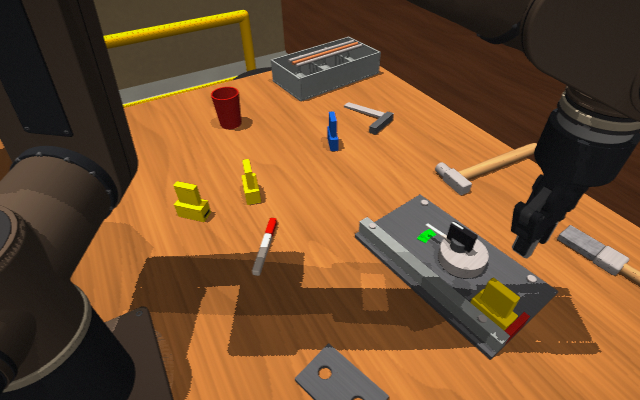

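The gauge stands upright against the red stop (wrist: gauge (318,188), stop (325,219)), blue is unmoved at (333,133), and the pointer is over green. Final numeric check.

Run:
```python
from fit import *
i=cv2.imread('pics/w13.png'); cv2.imwrite('pics/w13c.png',cv2.resize(i[140:240,260:370],None,fx=6,fy=6,interpolation=cv2.INTER_CUBIC))
im=cv2.imread('pics/side13f.png'); cv2.imwrite('pics/side13c.png',cv2.resize(im[190:360,350:560],None,fx=3.5,fy=3.5,interpolation=cv2.INTER_CUBIC))
```

```text
(no output)
```

View pics/w13c.png

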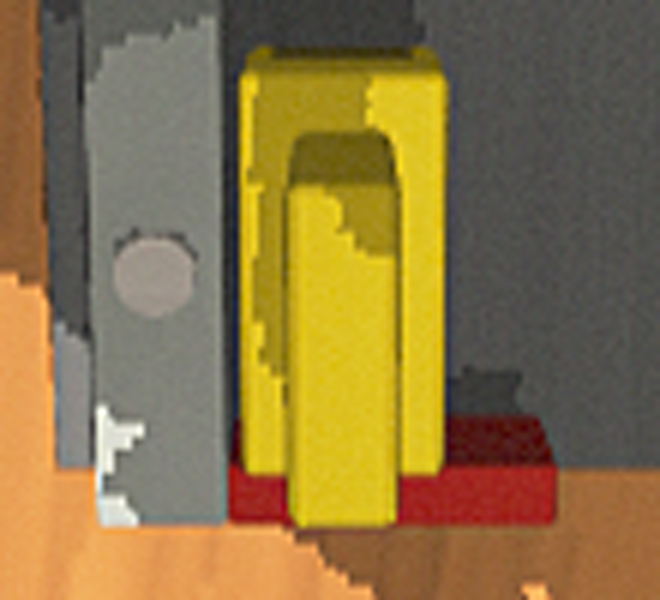

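View pics/side13c.png

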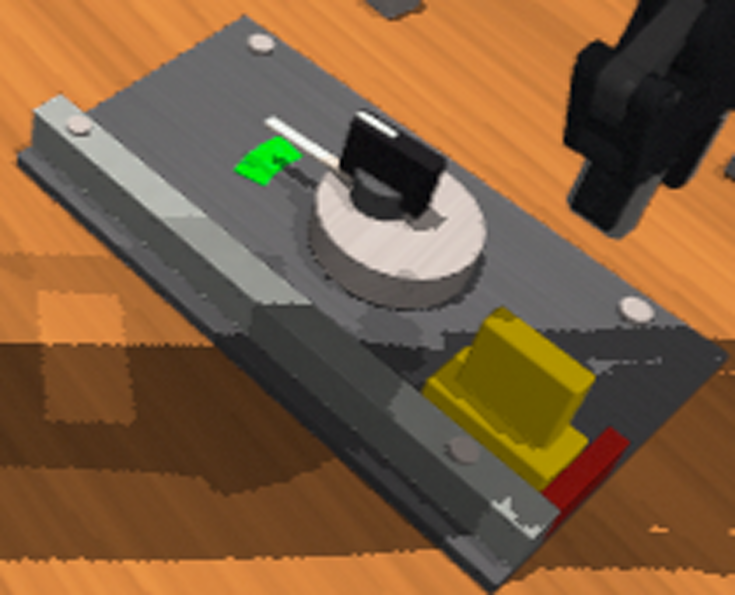

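Run:
```python
from fit import *
C=load('w13'); p=np.load('jig.npy')
tj=lambda q,z:[round(float(v)*1e3,1) for v in (lambda w:np.array([[np.cos(p[2]),np.sin(p[2])],[-np.sin(p[2]),np.cos(p[2])]])@(w[:2]-p[:2]))(atz(None,(260+q[0]/6,140+q[1]/6),z,C))]
for n,q,z in(('far L',(242,72),.045),('far R',(447,72),.045),('near L',(244,473),.045),('near R',(443,473),.045),('tab',(343,184),.09),('tab near',(343,524),.09),('stop',(500,465),.038),('fence',(222,300),.038)): print(n,tj(q,z))
c=optics.recognise
# bar direction, cam, from wrist picture
q=lambda u,v:((u-260)*6,(v-140)*6)
a=np.array(tj(q(398.5,3),.08)); b=np.array(tj(q(396,78),.08)); d=a-b; print('bar',np.arctan2(d[1],d[0]),a,b)
s=np.array((270,122.))/3.5+(350,190); w=atz('side',s,.041)
M=np.array([[np.cos(p[2]),np.sin(p[2])],[-np.sin(p[2]),np.cos(p[2])]]); t=M@(w[:2]-p[:2]); print('tip side',t,np.arctan2(t[1],t[0]-.02))
```

```text
far L [-52.1, -80.0]
far R [-23.4, -80.0]
near L [-52.7, -139.0]
near R [-23.3, -139.1]
tab [-38.1, -88.0]
tab near [-38.1, -131.1]
stop [-14.3, -140.2]
fence [-55.9, -114.4]
bar 1.594296273414509 [16.1 22.4] [ 17.2 -24.4]
tip side [0.00960259 0.06291719] 1.7345716151506523
```

Run:
```python
from plant import ctrl, readout
print(readout.get_state()['time']); print(ctrl.sign_off())
```

```text
20.225
the job is handed in; nothing more can be done
None
```

I turned the eccentric so its pointer stands over the green sector, set the farthest yellow gauge down at the open end of the lane, and slid it through the gap to the red stop. I handed in at 20.2 s with the gripper raised clear of everything; no verdict was reported.

**Last checks**
- **Gauge:** it stands flat, let go and parallel to the fence. Its centre is at about x −38, y −109.5 mm in the jig frame, roughly 1 mm off the stop.
- **Eccentric:** the pictures show the pointer over green. My estimates of its angle differ: 1.66 right after setting (gap about 36 mm), and at the end 1.59 by the wrist camera and 1.73 by the side camera. All are inside 1.31 to 1.92, and I put the spread down to the camera calibration.
- **Blue gauge:** it shows at the same pixels in the side view as at the start.

**What went wrong or disagreed**
- **Tilt during the slide:** the gauge pitched nose-down in the grip and stopped about 10 mm short of the stop. I let it settle flat, regripped and finished the slide. Over that last stretch it was carried about half a millimetre above the plate.
- **Wrist camera offset:** the wrist camera and the arm's own position reading disagreed by about 1.7 mm sideways, so I shifted the aim to allow for it.

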